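Clamp the flow cell in its cam-lever stand

TASK

Take the flow cell off its draining rest, stand it upright with its ports up in the clamp stand's nest, resting on the base plate between the two cheeks, and then flip the cam lever over its high point until it snaps fully closed and holds the cell. Between the cheeks it can be held only across its narrow 36 mm direction, so it will have to be put down and taken again another way before it goes in. Leave the glassware, cartons and other things round it where they are.

Things in the scene. Friction and masses are not known exactly. Their poses are not given: they have to be found in the camera images.
- cell_mid (a point): Centre of the loose flow cell: aluminium block with black foot and grey windows, 36 (its x) x 54 (its y) x 100 mm (its z, from foot to ports), about 0.3 kg. Two steel ports, 14 mm long, stand on the top end at y = +-14 mm. At the start it leans on the draining rest, ports uphill, z axis 60 degrees from vertical, x axis down into the rest, its 54 mm sides overhanging the plank.
- rest: Grey plastic draining rest, fixed: a 38 mm wide plank that rises at 30 degrees towards the rest's +x, on a foot 130 x 50 mm; origin on the bench. The plank's surface is 30 mm above the bench at its low end (x = -45 mm; a lip there holds the cell's foot) and 79 mm at its high end (x = 40 mm).
- stand: Clamp stand, fixed; origin on the bench under the nest's axis. Dark base plate x -150 to +50 mm, 96 mm wide, 10 mm thick. Lever on the -x side, back stop (face at x = 18 mm, 50 mm high) on the +x side. The cell stands on the plate with its 36 mm along the stand's x and 54 mm along y, either way round; clamped, its centre is at x = 0, y = 0, z = 60 mm of this frame.
- nest (a point): Point on the base plate (10 mm above the bench) on the nest's axis; axes as the stand's. Two aluminium cheeks beside it, inner faces at y = +-30.5 mm, 34 mm long in x, 10 mm thick, rise to 101 mm above the bench and flare outwards to 107 mm: they cover the cell's 54 mm sides, so only its 36 mm direction can be gripped there.
- pad_face (a point): Centre of the clamp pad's face, 28 mm across, 34 mm above the bench; at x = -28 mm of the stand when open. It moves towards +x as the lever closes and pushes the cell against the back stop; the gap when open is 46 mm for the 36 mm cell.
- lever_pivot (a point): Middle of the lever's horizontal pivot axis (along the stand's y), at x = -110 mm, z = 45 mm of the stand. Its clevis is 50 mm wide and 61 mm high.
- lever_grip (a point): Point on the middle line of the cam lever's grey handle, 80 mm from the pivot. The handle is a round bar 20 mm thick that ends 112 mm from the pivot; below 45 mm from the pivot the lever is a 12 mm steel rod.
- lever (a joint): Lever angle, rad. 0 = open: upright, leaning 0.35 rad from vertical away from the nest. It grows as the lever swings on away from the nest (to the stand's -x) and down; 1.2 = closed, at its stop, nearly level. A spring pushes it back open until the high point at about 0.85 (up to about 9 N at the handle); past that the spring snaps it closed.
- beaker_mid (a point): Bystander, to be left alone: a clear glass beaker, 54 mm across, 69 mm tall; the point is 34.5 mm above its underside, on its middle line.
- carton_mid (a point): Bystander, to be left alone: a standing white carton 27 x 62 x 76 mm tall; the point is 38 mm above its underside, on its middle line.
- dropper_mid (a point): Bystander, to be left alone: a white dropper bottle, 37 mm across, 133 mm tall to its nozzle; the point is 50 mm above its underside, on its middle line.
- cup_mid (a point): Bystander, to be left alone: a clear plastic cup, 75 mm across, 72 mm tall; the point is 36 mm above its underside, on its middle line.
- small_carton_mid (a point): Bystander, to be left alone: a standing carton 26 x 60 x 70 mm tall; the point is 35 mm above its underside, on its middle line.
- dish_mid (a point): Bystander, to be left alone: a closed clear petri dish, 91 mm across, 15 mm tall; the point is 7.5 mm above its underside, on its middle line.
Not all that is in view belongs to the job. Leave any blue look-alike of the part that bears cell_mid alone.

How it is judged:
By the outcome, as a careful person would: the job done as asked, in the order asked, and still so for the second after the job is handed in, with the robot touching nothing.
It also fails if it takes over 58 s, if anything falls off the work surface, if the arm or the gripper's body presses on something with over 40 N, if the wrist force passes 120 N, or if a joint passes its speed limit or range.

ROBOT

A 7-joint arm with a two-finger parallel gripper is mounted at the origin on a cart in front of the work surface, level with it; the furniture and walls round the work are solid. World frame = base frame: x ahead of the robot, y to its left, z up, the work surface at z = 0. Lengths are in mm, angles in rad, forces in N, time in s.
With the tool pointing down it reaches from about 425 to 875 mm from the base axis. Payload 9.9 kg.
Tool frame: the origin (TCP) lies midway between the tips of the shut fingers; the grasp point (between the pads) lies 19 mm behind it; z points along the fingers, y is the direction in which the jaws open and shut (so a half turn about z gives the same grasp; the last joint's range is limited). The gripper opens to 85 mm and grips with 20 to 120 N. Pads are 22 mm wide; open, the fingers measure 114 mm over their backs; the gripper's body (76 mm by 85 mm) begins 54 mm behind the grasp point. The pads swing forward as they close: fully open they stand 13 mm farther back than shut.
Start: joints at [-1.36, 0.576, 0.025, 1.437, -0.015, 1.129, -0.057], TCP at [196.113, 645.886, 231.289] pointing down, gripper open.
Joint ranges: [-2.76, 2.76], [-0.34, 2.15], [-1.52, 1.57], [0.19, 2.46], [-1.09, 4.23], [0.17, 1.99], [-2.82, 2.82]. Speed limits (rad/s): [2.22, 2.22, 3.01, 3.01, 3.14, 3.14, 3.14].

INTERFACE

Orientations are given as a unit quaternion [x, y, z, w].
In Python, from cell import bot, optics, ticket gives the robot as it stands.
- The arm moves only by the shell command python3 -m crank 'ROWS' [FORCE]. ROWS is JSON, one flat list of numbers, 5 for each row, row after row: the opening, from -1 (shut) to 1 (fully open), then the shift along the tool's x, y, z scaled (see below), then the turn about the tool's z scaled (see below). In form: [fingers, dx, dy, dz, roll, fingers, dx, dy, dz, roll, ...]. A call has 1 to 8 rows; each row shifts and turns the commanded pose from where the row before left it, along the tool's axes as they then stand; what a row does not reach is not made up. The controller multiplies each number of a shift by 0.06 m and each number of a turn by 8 degrees. A row lasts 1/8 s, in which the tool goes at most 62.5 mm and 10.7 degrees, less where a joint would pass 70% of its speed; a pose out of reach is approached as far as the arm can. A call with a number of a shift or a turn outside -1 to 1 is refused whole. A call with a gripper value outside its range is refused whole. The fingers move at their own pace and stop on an object; FORCE is the grip in N (left out, the last holds). Time passes only in rows, so rows that do not move let the fingers close. It gives the time, the measured TCP pose, the force and the opening at its end, in the units of the state.
- bot.read_state(): the state, without advancing time (a new reading comes with each control period).
- optics.capture(name): name is "scene" or "top" or "wrist"; returns a dict with "color" (420x560x3 uint8, red, green, blue), "fx", "fy", "cx", "cy" (pixels), "dist" ([k1, k2, p1, p2, k3] as OpenCV has them; the pictures are not rectified), "rvec" (rotation vector, rad) and "tvec" (3), from world to camera coordinates, as OpenCV has them. Camera axes: x right, y down, z forward; pixel columns grow to the right and rows downward; lengths in mm; the calibration is good to about 2 mm. A picture is of the moment at which its call begins. There is no depth.
- ticket.sign_off(): hands the job in, once; it reports no verdict.
The state is a dict: "time_s": time; "joint_pos": joint angles; "joint_velocities": joint speeds; "joint_efforts": joint torques, N m; "tcp_pos": TCP position; "tool_rot": TCP orientation; "contact_force": force on the tool from outside, world axes, zero at the start; "torque": the same for the moment, N m; "width": finger opening in mm.
Only numpy, scipy, OpenCV 4.12 (cv2) and the standard library are available. Lean on these libraries where they do the work, as an engineer would, in place of code of your own. Each camera call takes 0.05 s, during which the arm holds its last target.

## Working session

There is one attempt and no reset: what is moved stays moved. The work goes in short steps, Python scripts to look and compute and a shell command to move; the robot and the scene stay as the last step left them, time stands still between calls to the robot, and variables do not carry over. Pictures are saved under pics/ and viewed, and the job is handed in when it is done.

```bash
ls; mkdir -p pics
python3 - <<'E'
from cell import bot, optics
import cv2
s=bot.read_state(); print(s)
for n in ["scene","top","wrist"]:
    c=optics.capture(n); cv2.imwrite(f"pics/{n}0.png",c["color"][:,:,::-1]); print(n,{k:v for k,v in c.items() if k!="color"})
E
```

```text
pics
{'time_s': 0.0, 'joint_pos': array([-1.3598148 ,  0.57651286,  0.02484134,  1.4379108 , -0.01501889,
        1.1290271 , -0.05651946]), 'joint_velocities': array([-2.74380730e-05, -1.11462190e-03, -2.13787857e-03, -5.75804625e-04,
       -9.15511561e-04, -9.60739820e-04,  1.26035233e-03]), 'joint_efforts': array([ 4.08680125e-04, -7.65761876e+01,  2.25045405e+00, -2.86000746e+01,
        1.51579786e-02,  1.24210140e-02, -2.36936870e-05]), 'tcp_pos': array([195.96107186, 645.44341992, 230.45456245]), 'tool_rot': array([ 1.46853284e-01,  9.89157931e-01, -8.32144780e-04, -8.88981391e-05]), 'contact_force': array([ 0.18252309,  0.01365725, -0.3031513 ]), 'torque': array([0.02551642, 0.03282005, 0.00379172]), 'width': 85.11708569499419}
scene {'fx': 494.54534262193516, 'fy': 494.54534262193516, 'cx': 279.59812245030065, 'cy': 213.80254860031138, 'dist': array([0.05962952, 0.        , 0.        , 0.        , 0.        ]), 'rvec': array([ 2.0636315 , -1.20278555,  0.52122565]), 'tvec': array([-321.82007962,  390.63130776,  993.74688871])}
top {'fx': 460.4881808120603, 'fy': 460.4881808120603, 'cx': 283.65135907919745, 'cy': 203.7512027100426, 'dist': array([-0.08507952,  0.        ,  0.        ,  0.        ,  0.        ]), 'rvec': array([ 2.15081305, -2.14049045,  0.18288237]), 'tvec': array([ -83.10258995,  581.12970411, 1242.4770679 ])}
wrist {'fx': 351.90993189563653, 'fy': 351.90993189563653, 'cx': 276.1296150129645, 'cy': 210.48327060737483, 'dist': array([-0.0810141,  0.       ,  0.       ,  0.       ,  0.       ]), 'rvec': array([-2.30171256, -1.70660771, -0.27866625]), 'tvec': array([-674.1870542 ,  -43.45077349,  381.34596264])}
```

View pics/scene0.png

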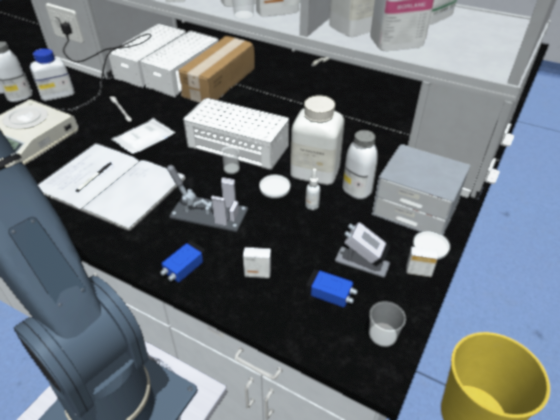

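View pics/top0.png

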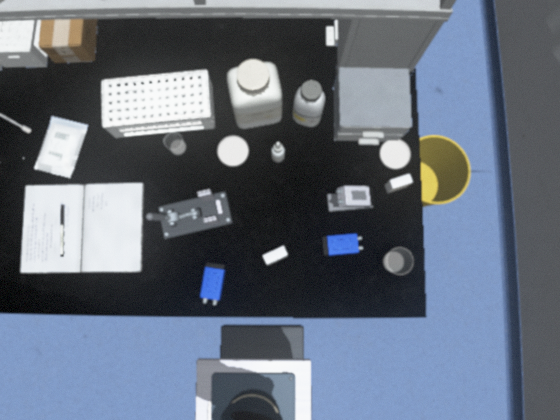

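View pics/wrist0.png

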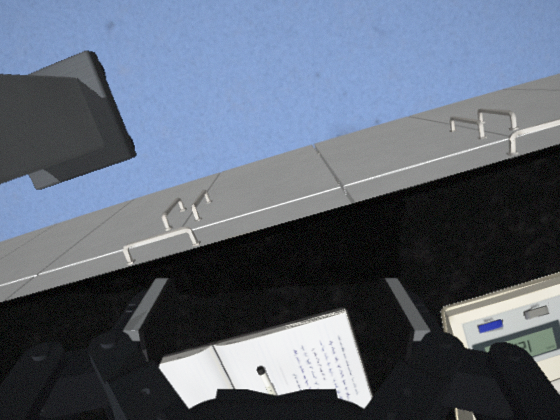

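```bash
cat > h.py <<'E'
import numpy as np, cv2
from cell import bot, optics
from scipy.spatial.transform import Rotation as R
def cap(n): return optics.capture(n)
def K(c): return np.array([[c['fx'],0,c['cx']],[0,c['fy'],c['cy']],[0,0,1.]])
def proj(c,P): return cv2.projectPoints(np.atleast_2d(np.float64(P)),c['rvec'],c['tvec'],K(c),c['dist'])[0].reshape(-1,2)
def ray(c,uv):
    p=cv2.undistortPoints(np.float64(uv).reshape(-1,1,2),K(c),c['dist']).reshape(-1,2)
    Rm=cv2.Rodrigues(c['rvec'])[0]; o=-Rm.T@c['tvec']
    d=np.c_[p,np.ones(len(p))]@Rm; return o,d/np.linalg.norm(d,axis=1)[:,None]
def onz(c,uv,z):
    o,d=ray(c,uv); return o+d*((z-o[2])/d[:,2])[:,None]
def tri(c1,u1,c2,u2):
    o1,d1=ray(c1,u1);o2,d2=ray(c2,u2);out=[]
    for a,b in zip(d1,d2):
        A=np.c_[a,-b]; t=np.linalg.lstsq(A,o2-o1,rcond=None)[0]
        p,q=o1+a*t[0],o2+b*t[1]; out.append(np.r_[(p+q)/2,np.linalg.norm(p-q)])
    return np.array(out)
def crop(c,x,y,w,h,s,name):
    im=cv2.resize(c['color'][y:y+h,x:x+w],None,fx=s,fy=s,interpolation=cv2.INTER_CUBIC)
    cv2.imwrite(f"pics/{name}.png",im[:,:,::-1])
def st():
    s=bot.read_state(); Rm=R.from_quat(s['tool_rot']).as_matrix()
    print('t',round(s['time_s'],2),'tcp',s['tcp_pos'].round(1),'x',Rm[:,0].round(3),'y',Rm[:,1].round(3),'z',Rm[:,2].round(3),'w',round(s['width'],1),'F',s['contact_force'].round(1),'q',s['joint_pos'].round(2)); return s
E
python3 - <<'E'
from h import *
import pickle
d={n:cap(n) for n in ["scene","top"]}
pickle.dump(d,open('c0.pkl','wb'))
crop(d['scene'],320,200,150,110,5,'s_rest'); crop(d['scene'],150,145,130,110,6,'s_stand')
crop(d['top'],315,160,110,90,7,'t_rest'); crop(d['top'],135,175,110,80,7,'t_stand')
E
```

```text
(no output)
```

View pics/s_rest.png

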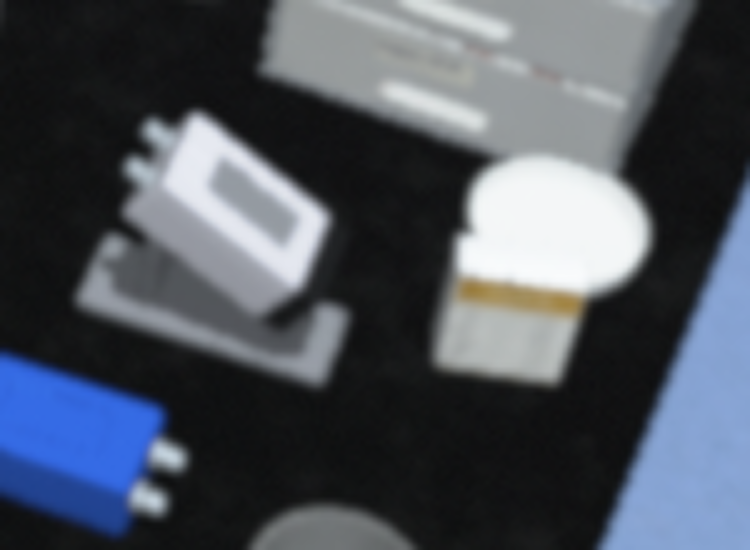

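View pics/s_stand.png

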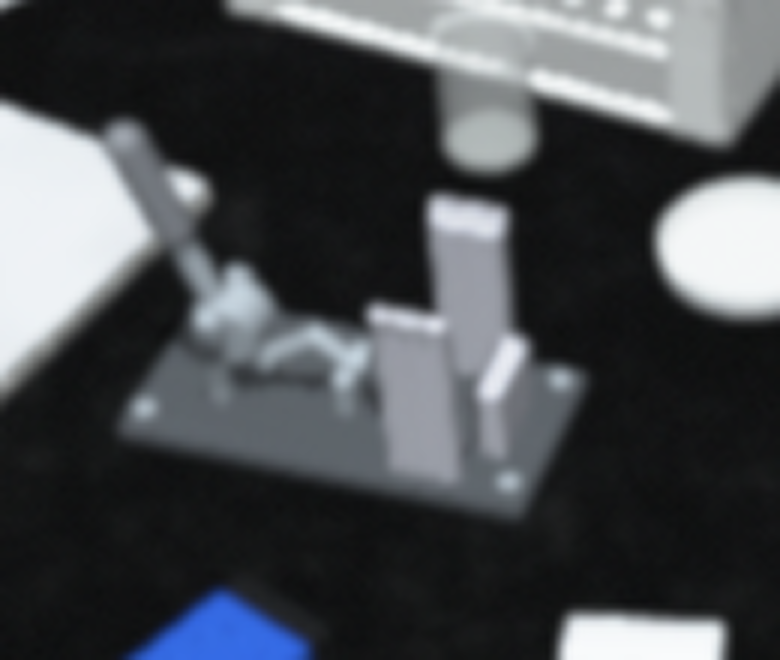

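View pics/t_rest.png

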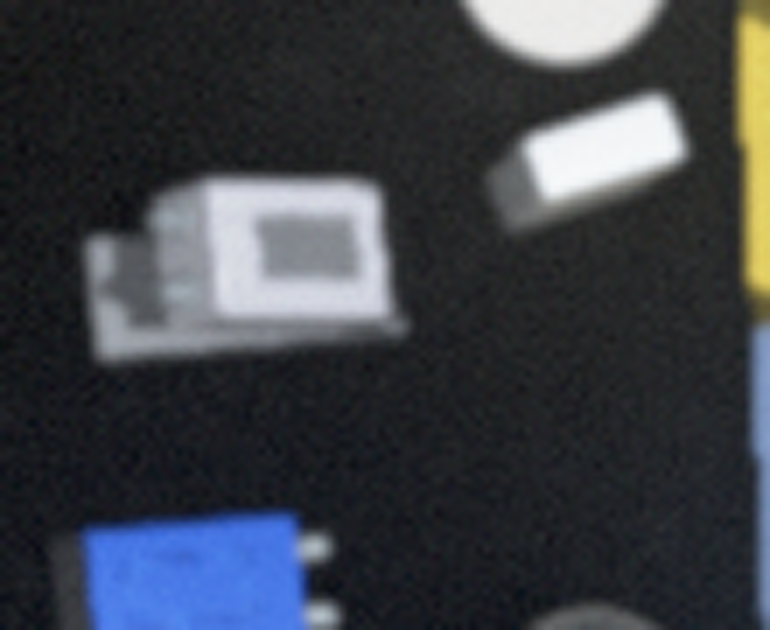

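View pics/t_stand.png

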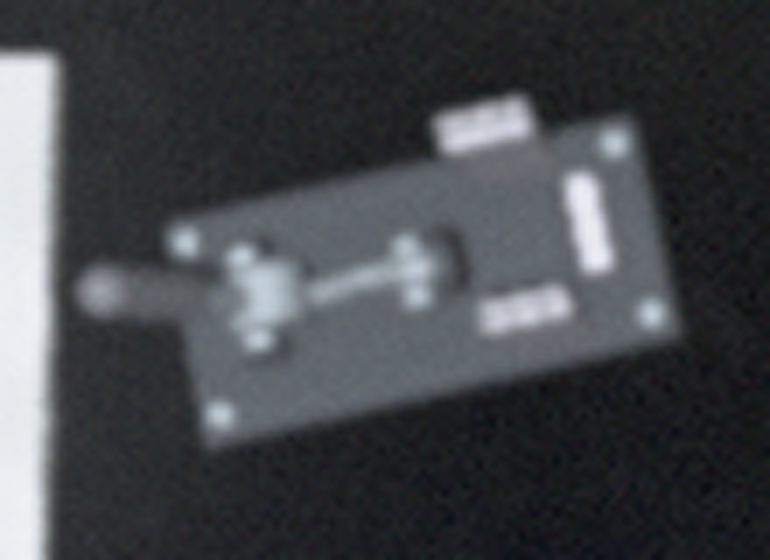

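Run:
```python
from h import *
import pickle
d=pickle.load(open('c0.pkl','rb')); T,S=d['top'],d['scene']
def up(pts,s,ox,oy): return (np.array(pts)+.5)/s-.5+[ox,oy]
# bolts
g=T['color'].astype(float).mean(2)
B=[]
for p in up([(185,240),(615,143),(652,314),(219,415)],7,135,175):
    x,y=np.round(p).astype(int); w=g[y-3:y+4,x-3:x+4]; w=np.clip(w-(w.min()+w.max())/2,0,None)
    yy,xx=np.mgrid[y-3:y+4,x-3:x+4]; B.append([(w*xx).sum()/w.sum(),(w*yy).sum()/w.sum()])
P=onz(T,B,12); print(P.round(1)); 
ex=(P[1]+P[2]-P[0]-P[3]);print('len',np.linalg.norm(ex)/2); ex/=np.linalg.norm(ex); ctr=P.mean(0)
print('ctr',ctr,'ex',ex,'nest',ctr+50*ex, 'yaw',np.arctan2(ex[1],ex[0]))
C=onz(T,up([(165,225),(632,115),(683,330),(208,450)],7,135,175),10); print('plate',C.round(1),C.mean(0)); e=C[1]+C[2]-C[0]-C[3]; print(np.linalg.norm(e)/2, e/np.linalg.norm(e))
sB=[]
q=up([(145,407),(559,380),(509,483)],6,150,145)
print('scene bolts',onz(S,q,12).round(1))
# cell
t=up([(207,183),(378,183),(390,315),(220,318)],7,315,160); s=up([(198,112),(330,215),(300,290),(165,185)],5,320,200)
X=tri(T,t,S,s); print(X.round(1))
# rest foot
print('rest top',onz(T,up([(88,236),(97,360),(405,335)],7,315,160),5).round(1))
print('rest sc',onz(S,up([(110,236),(77,300),(325,385),(350,310)],5,320,200),5).round(1))
```

```text
[[569.1 271.5  12. ]
 [611.1  96.1  12. ]
 [540.9  79.4  12. ]
 [498.3 254.3  12. ]]
len 180.17261258973275
ctr [554.82352845 175.32455607  12.        ] ex [ 0.23491613 -0.97201564  0.        ] nest [566.56933513 126.72377392  12.        ] yaw -1.3336640406206475
plate [[576.5 281.1  10. ]
 [623.6  89.3  10. ]
 [534.4  66.3  10. ]
 [483.9 259.3  10. ]] [554.58812175 174.00812558  10.        ]
198.4501899575447 [ 0.24585271 -0.9693072   0.        ]
scene bolts [[501.2 255.4  12. ]
 [612.7  97.1  12. ]
 [542.7  79.5  12. ]]
[[ 621.7 -242.6  111.9    2.6]
 [ 630.1 -316.1   68.9    0. ]
 [ 577.6 -320.4   66.7    1. ]
 [ 570.  -247.3  108.9    3.1]]
rest top [[ 619.6 -207.1    5. ]
 [ 567.6 -210.3    5. ]
 [ 578.8 -338.6    5. ]]
rest sc [[ 620.1 -207.5    5. ]
 [ 570.6 -211.3    5. ]
 [ 580.6 -342.     5. ]
 [ 633.7 -335.5    5. ]]
```

```bash
cat >> h.py <<'E'
def plan(target,yang=None,n=None,step=57.,fing=1.0):
    """straight line from current TCP to target TCP, turning tool y to world angle yang deg over rows"""
    s=bot.read_state(); Rm=R.from_quat(s['tool_rot']).as_matrix(); p=s['tcp_pos']
    a=np.degrees(np.arctan2(Rm[1,1],Rm[0,1])); da=0
    if yang is not None:
        da=(yang-a+90)%180-90
    d=np.array(target)-p
    if n is None: n=max(1,int(np.ceil(max(np.linalg.norm(d)/step,abs(da)/8))))
    out=[]
    for k in range(n):
        l=Rm.T@(d/n)/60; out+= [fing,*[float(v) for v in l.round(3)],round(-da/n/8,3)]
        Rm=R.from_euler('z',da/n,degrees=True).as_matrix()@Rm
    print('from',p.round(1),'y ang',round(a,2),'turn',round(da,2),'n',n)
    for i in range(0,n,8): print([round(v,2) for v in out[5*i:5*i+40]])
E
python3 - <<'E'
from h import *
st(); plan([598,-257,180],5.2-180)
E
```

```text
t 0.25 tcp [196.1 645.7 230.9] x [-0.957  0.29  -0.   ] y [ 0.29   0.957 -0.001] z [-0.    -0.001 -1.   ] w 85.4 F [-0.1  0.1 -0.7] q [-1.36  0.58  0.02  1.44 -0.01  1.13 -0.06]
from [196.1 645.7 230.9] y ang 73.11 turn -67.91 n 18
[1.0, -0.6, -0.69, 0.05, np.float64(0.47), 1.0, -0.64, -0.65, 0.05, np.float64(0.47), 1.0, -0.69, -0.61, 0.05, np.float64(0.47), 1.0, -0.72, -0.56, 0.05, np.float64(0.47), 1.0, -0.76, -0.51, 0.05, np.float64(0.47), 1.0, -0.79, -0.46, 0.05, np.float64(0.47), 1.0, -0.82, -0.41, 0.05, np.float64(0.47), 1.0, -0.84, -0.35, 0.05, np.float64(0.47)]
[1.0, -0.86, -0.3, 0.05, np.float64(0.47), 1.0, -0.88, -0.24, 0.05, np.float64(0.47), 1.0, -0.9, -0.18, 0.05, np.float64(0.47), 1.0, -0.91, -0.12, 0.05, np.float64(0.47), 1.0, -0.91, -0.06, 0.05, np.float64(0.47), 1.0, -0.92, -0.0, 0.05, np.float64(0.47), 1.0, -0.91, 0.06, 0.05, np.float64(0.47), 1.0, -0.91, 0.12, 0.05, np.float64(0.47)]
[1.0, -0.9, 0.18, 0.05, np.float64(0.47), 1.0, -0.88, 0.24, 0.05, np.float64(0.47)]
```

```bash
python3 -m crank '[1,-0.6,-0.69,0.05,0.47, 1,-0.64,-0.65,0.05,0.47, 1,-0.69,-0.61,0.05,0.47, 1,-0.72,-0.56,0.05,0.47, 1,-0.76,-0.51,0.05,0.47, 1,-0.79,-0.46,0.05,0.47, 1,-0.82,-0.41,0.05,0.47, 1,-0.84,-0.35,0.05,0.47]' 30
python3 - <<'E'
from h import *
st(); plan([598,-257,180],5.2-180)
E
```

```text
time_s: 1.25
tcp_pos: [375.7, 243.5, 207.4]
tool_rot: [0.399, 0.917, 0.0, 0.0]
contact_force: [1.1, 0.8, 0.3]
width: 85.6
t 1.25 tcp [375.7 243.5 207.4] x [-0.681  0.732 -0.   ] y [0.732 0.681 0.001] z [ 0.001  0.    -1.   ] w 85.6 F [1.1 0.8 0.3] q [-0.86  0.28  0.23  2.05 -0.08  0.83  0.17]
from [375.7 243.5 207.4] y ang 42.92 turn -37.72 n 10
[1.0, -0.86, -0.3, 0.05, np.float64(0.47), 1.0, -0.88, -0.24, 0.05, np.float64(0.47), 1.0, -0.9, -0.18, 0.05, np.float64(0.47), 1.0, -0.91, -0.12, 0.05, np.float64(0.47), 1.0, -0.91, -0.06, 0.05, np.float64(0.47), 1.0, -0.91, -0.0, 0.05, np.float64(0.47), 1.0, -0.91, 0.06, 0.05, np.float64(0.47), 1.0, -0.91, 0.12, 0.05, np.float64(0.47)]
[1.0, -0.9, 0.18, 0.05, np.float64(0.47), 1.0, -0.88, 0.24, 0.05, np.float64(0.47)]
```

```bash
python3 -m crank '[1,-0.86,-0.3,0.05,0.47, 1,-0.88,-0.24,0.05,0.47, 1,-0.9,-0.18,0.05,0.47, 1,-0.91,-0.12,0.05,0.47, 1,-0.91,-0.06,0.05,0.47, 1,-0.91,0,0.05,0.47, 1,-0.91,0.06,0.05,0.47, 1,-0.91,0.12,0.05,0.47]' 30; python3 -m crank '[1,-0.9,0.18,0.05,0.47, 1,-0.88,0.24,0.05,0.47, 1,0,0,0,0]'
python3 - <<'E'
from h import *
import pickle
st(); plan([598,-257,180],5.2-180)
d={n:cap(n) for n in ["scene","top","wrist"]}
pickle.dump(d,open('c1.pkl','wb'))
crop(d['wrist'],0,0,560,420,1.4,'w1');crop(d['scene'],300,150,200,150,4,'s1')
E
```

```text
time_s: 2.25
tcp_pos: [555.3, -156.6, 183.2]
tool_rot: [0.624, 0.782, 0.0, 0.0]
contact_force: [0.4, -0.0, 0.8]
width: 85.6
time_s: 2.62
tcp_pos: [599.7, -260.1, 176.6]
tool_rot: [0.675, 0.738, -0.001, 0.001]
contact_force: [0.1, 0.2, 0.3]
width: 85.5
t 2.62 tcp [ 599.7 -260.1  176.6] x [-0.089  0.996 -0.003] y [ 0.996  0.089 -0.001] z [-0.001 -0.003 -1.   ] w 85.5 F [0.1 0.2 0.3] q [ 0.08  0.63  0.44  1.58 -0.3   1.    0.7 ]
from [ 599.7 -260.1  176.6] y ang 5.1 turn 0.1 n 1
[1.0, 0.05, -0.02, -0.06, np.float64(-0.01)]
```

View pics/w1.png

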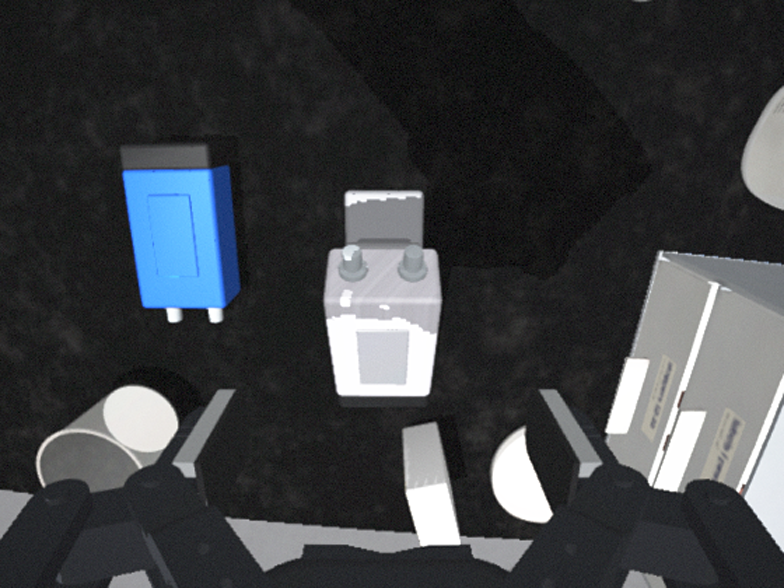

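View pics/s1.png

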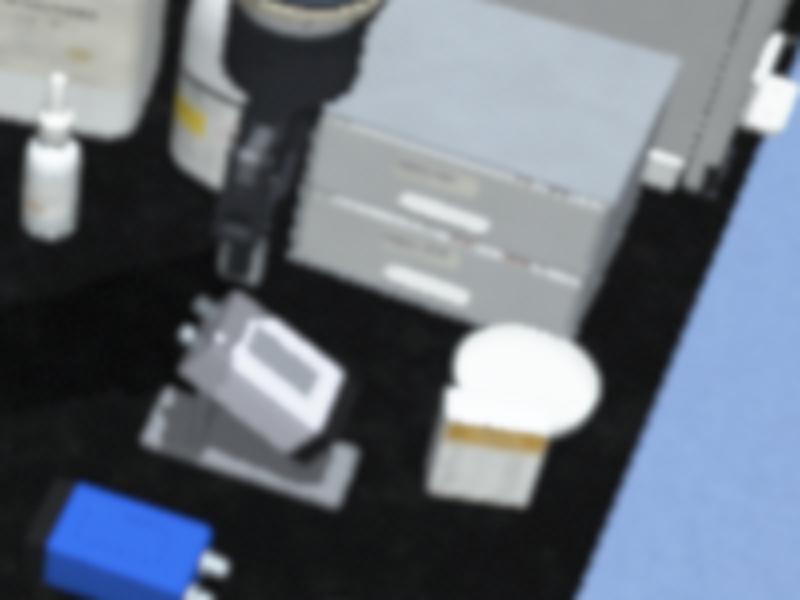

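Run:
```python
from h import *
import pickle
d=pickle.load(open('c1.pkl','rb'));W=d['wrist']
print(onz(W,(np.array([(327,304),(440,304)])+.5)/1.4-.5,110).round(1))
print(onz(W,(np.array([(338,394),(434,394)])+.5)/1.4-.5,68).round(1))
plan([599,-257,66],5.2-180)
```

```text
[[ 573.4 -251.2  110. ]
 [ 624.4 -246.4  110. ]]
[[ 578.7 -321.8   68. ]
 [ 634.3 -316.5   68. ]]
from [ 599.6 -254.2  176.9] y ang 5.48 turn -0.28 n 2
[1.0, -0.02, -0.01, 0.92, np.float64(0.02), 1.0, -0.02, -0.01, 0.92, np.float64(0.02)]
```

```bash
python3 -m crank '[1,-0.04,0,0.6,0, 1,0,0,0.7,0, 1,0,0,0.6,0, 1,0,0,0,0]' 30;  python3 -m crank '[-1,0,0,0,0, -1,0,0,0,0, -1,0,0,0,0, -1,0,0,0,0, -1,0,0,0,0]' 30
python3 - <<'E'
from h import *
st()
d=cap('scene'); crop(d,300,150,200,150,4,'s2')
E
```

```text
time_s: 3.28
tcp_pos: [598.6, -254.9, 61.3]
tool_rot: [0.672, 0.741, -0.0, -0.003]
contact_force: [-0.1, 0.4, 0.4]
width: 85.6
time_s: 3.9
tcp_pos: [600.5, -257.7, 65.5]
tool_rot: [0.673, 0.74, 0.001, 0.001]
contact_force: [-2.4, 2.6, 7.5]
width: 53.7
t 3.9 tcp [ 600.5 -257.7   65.5] x [-0.095  0.995 -0.001] y [0.995 0.095 0.002] z [ 0.002 -0.    -1.   ] w 53.7 F [-2.4  2.6  7.5] q [ 0.11  0.75  0.38  1.69 -0.37  0.78  0.76]
```

View pics/s2.png

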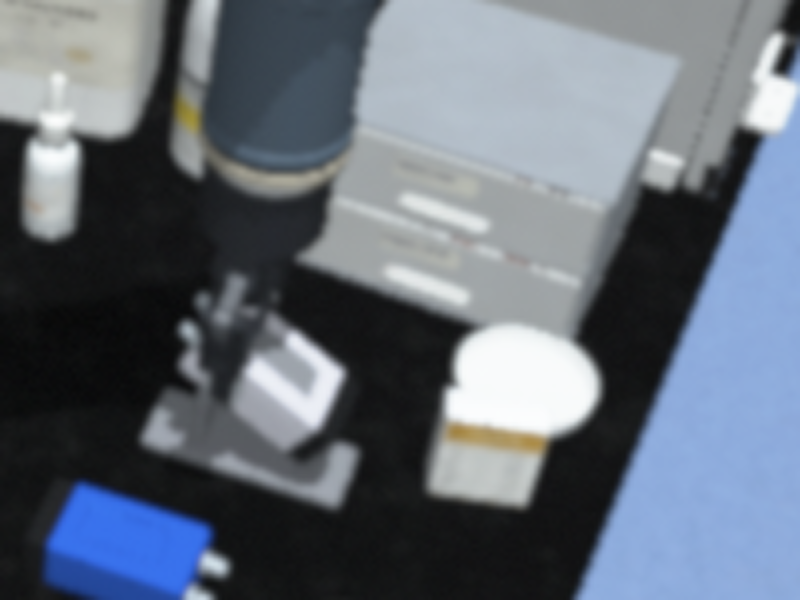

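```bash
python3 -m crank '[-1,0,0,-0.4,0, -1,0,0,-0.6,0, -1,0,0,-0.6,0, -1,0,0,-0.2,0,-1,0,0,0,0]' 20
python3 - <<'E'
from h import *
st()
d=cap('scene'); crop(d,300,130,200,150,4,'s3')
E
```

```text
time_s: 4.58
tcp_pos: [600.3, -257.5, 171.9]
tool_rot: [0.673, 0.74, 0.0, 0.001]
contact_force: [-0.3, 0.5, -4.2]
width: 53.9
t 4.58 tcp [ 600.3 -257.5  171.9] x [-0.095  0.995 -0.   ] y [0.995 0.095 0.001] z [ 0.001 -0.    -1.   ] w 53.9 F [-0.3  0.5 -4.2] q [ 0.08  0.63  0.44  1.59 -0.31  0.99  0.71]
```

View pics/s3.png

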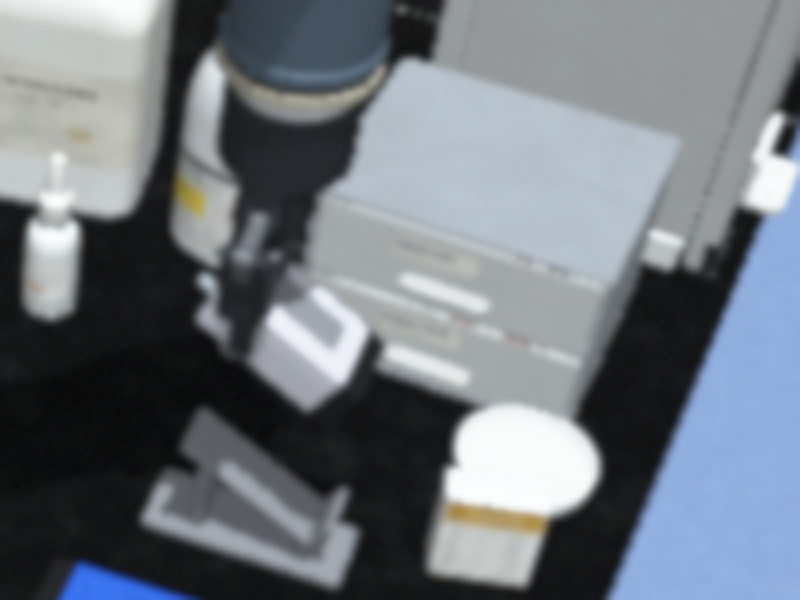

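Run:
```python
from h import *
import pickle
d=pickle.load(open('c1.pkl','rb'));W=d['wrist']
P=onz(W,(np.array([(346,192),(423,192)])+.5)/1.4-.5,79);print(P.round(1),P.mean(0))
S=cap('scene'); T=cap('top'); Wn=cap('wrist'); pickle.dump((S,T,Wn),open('c2.pkl','wb'))
P=onz(S,(np.array([(180,452),(208,406)])+.5)/4-.5+[300,130],79);print(P.round(1),P.mean(0))
crop(Wn,0,0,560,420,1.4,'w3');crop(T,300,140,130,110,6,'t3')
```

```text
[[ 576.3 -204.2   79. ]
 [ 613.4 -200.7   79. ]] [ 594.85635358 -202.49117017   79.        ]
[[ 570.5 -230.9   79. ]
 [ 615.7 -229.9   79. ]] [ 593.13045358 -230.40188336   79.        ]
```

View pics/w3.png

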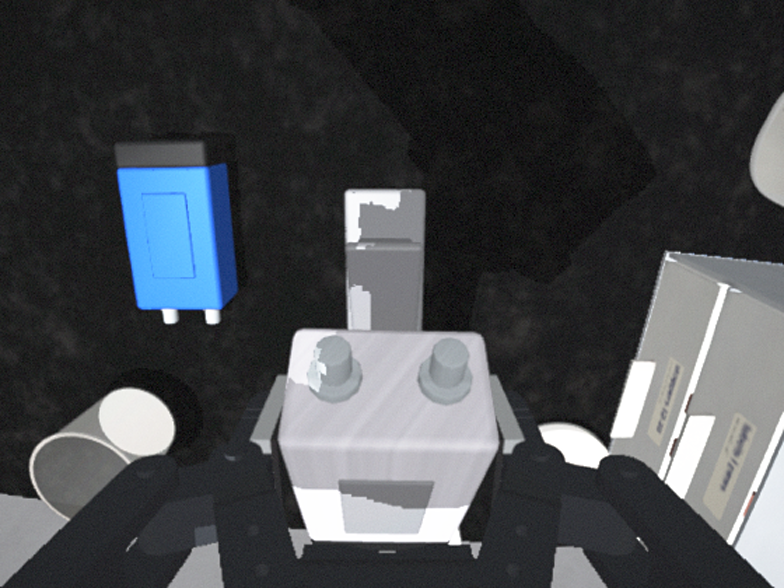

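View pics/t3.png

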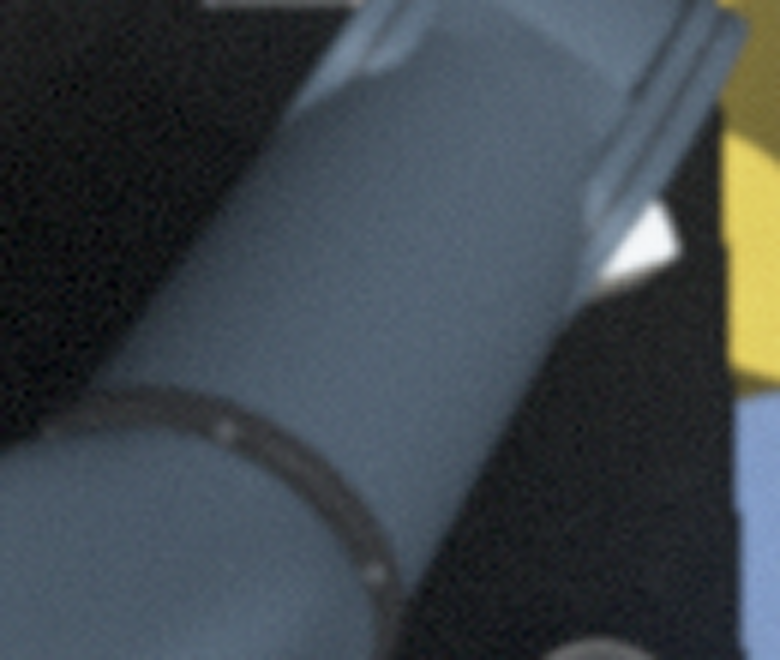

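Run:
```python
from h import *
import pickle
S,T,W=pickle.load(open('c2.pkl','rb'))
f=lambda p:(np.array(p)+.5)/1.4-.5
P=onz(W,f([(346,243),(422,243)]),79);print(P.round(1),P.mean(0))
P=onz(W,f([(346,190),(425,190)]),8);print(P.round(1),P.mean(0))
# held cell: front lower & corners, triangulate not possible; top-face corners at guess
# image of cell top end edge corners: ports-end: upper edge (298,330)-(482,330)=+x edge(low), lower edge (282,447)-(500,447)
d=np.array
for nm,p,L in (('low',[(293,332),(485,332)],54),('up',[(281,447),(499,447)],54)):
    o,dd=ray(W,f(p)); # depth from known width 54 with edge direction = tool y
    ang=np.arccos(dd[0]@dd[1]); 
    # solve o+t1 d1, o+t2 d2 with difference = 54*y
    y=d([.995,.095,0]); A=np.c_[dd[1],-dd[0]]
    t,r,_,_=np.linalg.lstsq(A,54*y,rcond=None); t2=np.linalg.lstsq(A,-54*y,rcond=None)[0]
    t=t if t.min()>0 else t2
    print(nm,(o+t[1]*dd[0]).round(1),(o+t[0]*dd[1]).round(1))
st()
```

```text
[[ 578.2 -229.5   79. ]
 [ 614.9 -226.    79. ]] [ 596.5637441  -227.77805827   79.        ]
[[ 571.2 -212.8    8. ]
 [ 619.4 -208.3    8. ]] [ 595.30305911 -210.55046678    8.        ]
low [ 572.1 -231.7  185.8] [ 625.8 -226.5  185.8]
up [ 574.2 -251.8  211.1] [ 628.  -246.6  211.1]
t 4.78 tcp [ 599.4 -257.1  169.7] x [-0.095  0.996  0.001] y [ 0.996  0.095 -0.002] z [-0.002  0.001 -1.   ] w 53.8 F [ 0.3 -0.5 -3.7] q [ 0.08  0.64  0.44  1.59 -0.31  0.99  0.71]
```

Run:
```python
from h import *
import pickle
S,T,W=pickle.load(open('c2.pkl','rb'))
im=cv2.resize(S['color'][210:290,320:400],None,fx=8,fy=8,interpolation=cv2.INTER_CUBIC)
ex=np.array([-.09,.996,0]); ey=np.array([-.996,-.09,0]); o=np.array([600.2,-270,0])
for i,(x,z,col) in enumerate([(40,8,(255,0,0)),(30,8,(0,255,0)),(20,8,(255,255,0)),(10,8,(0,255,255)),(40,79,(255,0,255)),(-45,30,(255,128,0)),(43,73,(255,255,255))]):
    for y in (-19,19):
        p=(proj(S,o+ex*x+ey*y+[0,0,z])[0]-[320,210]+.5)*8
        cv2.circle(im,tuple(p.astype(int).tolist()),4,col,-1)
cv2.imwrite('pics/post.png',im[:,:,::-1])
```

```text
(no output)
```

View pics/post.png

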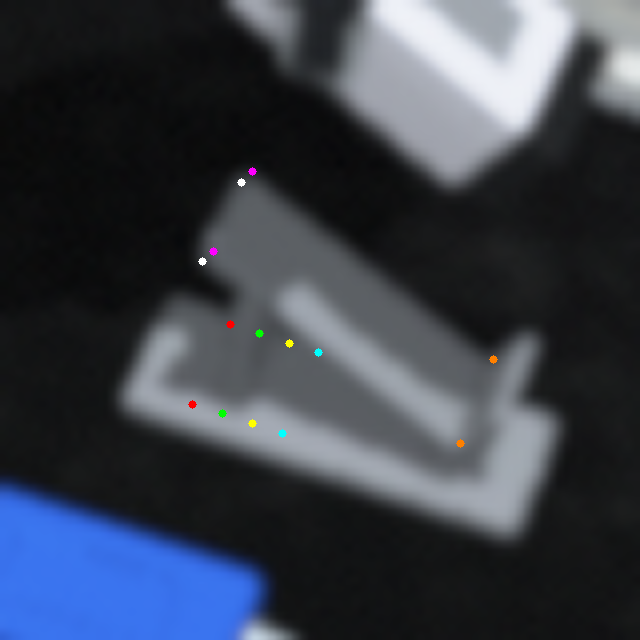

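```bash
python3 -m crank '[-1,0.6,0,0,0, -1,0.7,0,0,0, -1,0.65,0,0,0, -1,0,0,0,0]' 20; python3 -m crank '[-1,0,0,0.5,0, -1,0,0,0.7,0, -1,0,0,0.55,0,-1,0,0,0,0]'
python3 - <<'E'
from h import *
st()
d=cap('scene'); crop(d,280,170,150,120,5,'s4')
E
```

```text
time_s: 5.28
tcp_pos: [588.8, -136.5, 170.0]
tool_rot: [0.671, 0.742, 0.0, -0.002]
contact_force: [0.4, -1.3, -2.9]
width: 54.0
time_s: 5.78
tcp_pos: [586.9, -141.3, 63.6]
tool_rot: [0.673, 0.74, -0.002, -0.002]
contact_force: [-0.5, -0.4, -3.2]
width: 53.7
t 5.78 tcp [ 586.9 -141.3   63.6] x [-0.094  0.996  0.001] y [ 0.996  0.094 -0.006] z [-0.006  0.001 -1.   ] w 53.7 F [-0.5 -0.4 -3.2] q [-0.08  0.7   0.38  1.82 -0.38  0.7   0.61]
```

View pics/s4.png

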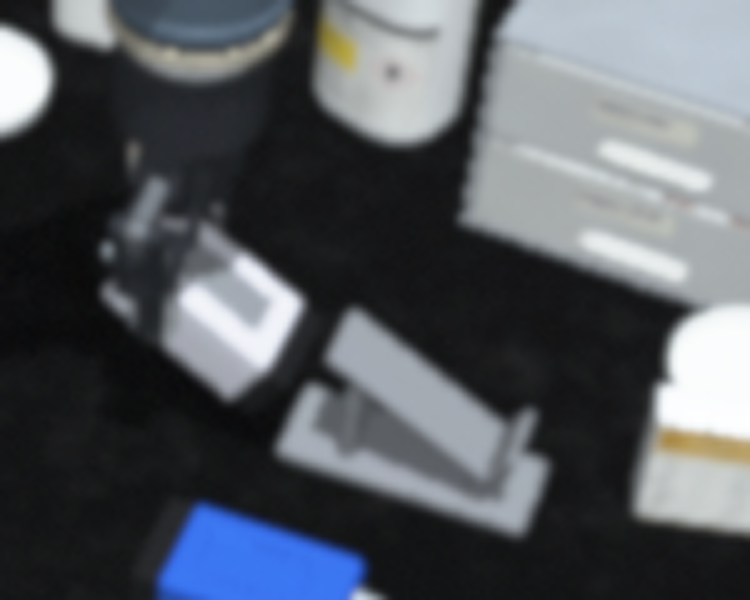

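```bash
python3 -m crank '[-1,-0.32,0,0,0, -1,0,0,-0.17,0, -1,0,0,0,0]' 20; python3 -m crank '[-1,-0.15,0,-0.25,0, -1,-0.18,0,-0.18,0, -1,0,0,0,0]'
python3 - <<'E'
from h import *
st()
d=cap('scene'); crop(d,280,170,150,120,5,'s5')
E
```

```text
time_s: 6.2
tcp_pos: [591.7, -161.1, 78.4]
tool_rot: [0.673, 0.74, 0.001, 0.001]
contact_force: [-0.6, 0.1, -3.2]
width: 53.8
time_s: 6.58
tcp_pos: [593.3, -181.7, 103.9]
tool_rot: [0.673, 0.739, 0.0, 0.001]
contact_force: [-0.4, 0.1, -3.1]
width: 53.8
t 6.58 tcp [ 593.3 -181.7  103.9] x [-0.093  0.996 -0.002] y [0.996 0.093 0.002] z [ 0.003 -0.001 -1.   ] w 53.8 F [-0.4  0.1 -3.1] q [-0.03  0.66  0.41  1.75 -0.35  0.8   0.64]
```

View pics/s5.png

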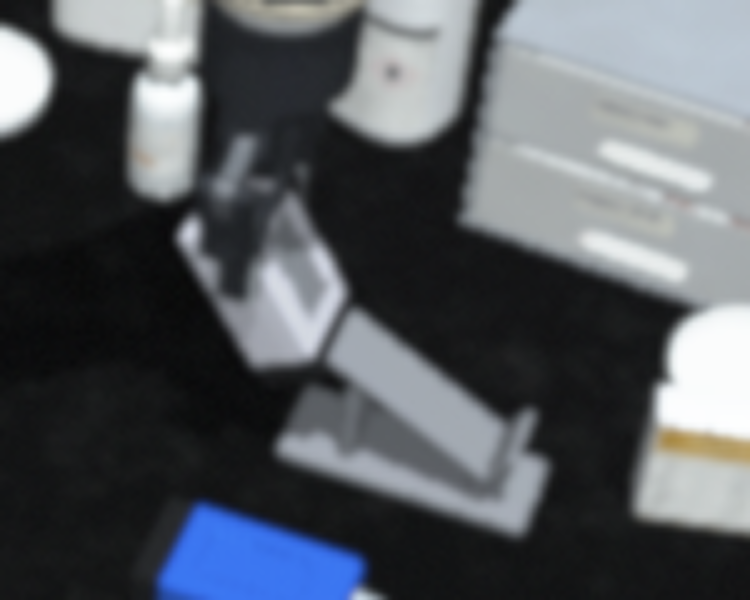

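```bash
python3 -m crank '[-1,-0.22,0,-0.11,0, -1,-0.25,0,-0.08,0, -1,0,0,0,0]' 20
python3 - <<'E'
from h import *
st()
d=cap('scene'); crop(d,280,170,150,120,5,'s6'); w=cap('wrist'); crop(w,0,0,560,420,1.4,'w6')
E
```

```text
time_s: 7.0
tcp_pos: [595.5, -210.5, 114.3]
tool_rot: [0.674, 0.739, -0.0, 0.001]
contact_force: [0.1, -0.2, -2.7]
width: 53.7
t 7.0 tcp [ 595.5 -210.5  114.3] x [-0.092  0.996 -0.002] y [0.996 0.092 0.001] z [ 0.001 -0.002 -1.   ] w 53.7 F [ 0.1 -0.2 -2.7] q [ 0.02  0.66  0.41  1.71 -0.34  0.84  0.67]
```

View pics/s6.png

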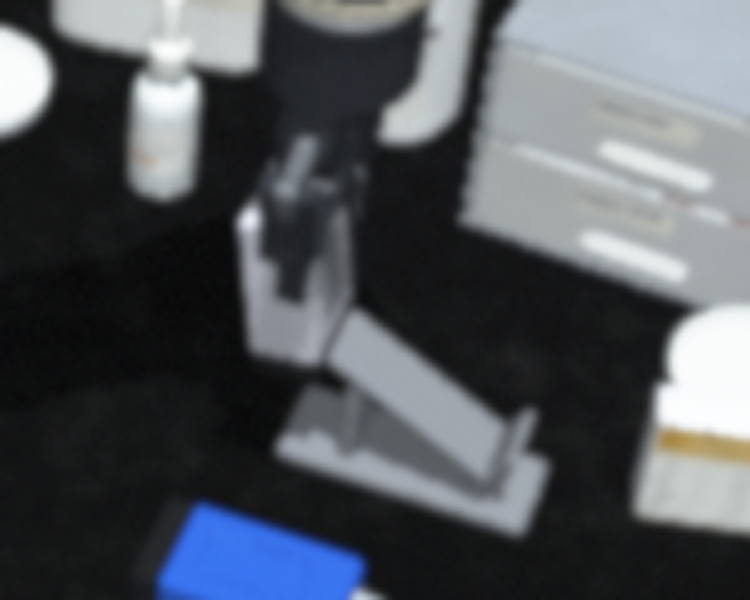

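View pics/w6.png

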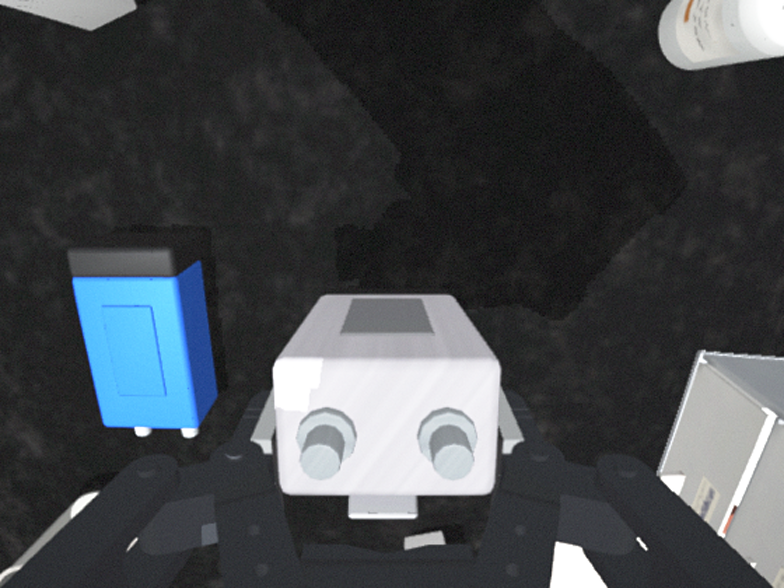

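```bash
cat >> h.py <<'E'
def edge(W,p,L,y):
    o,dd=ray(W,p); A=np.c_[dd[1],-dd[0]]
    t=np.linalg.lstsq(A,L*np.array(y),rcond=None)[0]
    if t.min()<0: t=-t
    return o+t[1]*dd[0],o+t[0]*dd[1]
E
python3 - <<'E'
from h import *
w=cap('wrist'); f=lambda p:(np.array(p)+.5)/1.4-.5
for p in ([(275,361),(499,361)],[(284,493),(495,493)]): print(*[v.round(1) for v in edge(w,f(p),54,[.995,.094,0])])
st()
E
```

```text
[ 567.3 -182.6  150.4] [ 621.  -177.6  150.4]
[ 571.2 -217.2  156.1] [ 624.9 -212.1  156.1]
t 7.15 tcp [ 595.2 -208.8  113.6] x [-0.094  0.996 -0.001] y [ 0.996  0.094 -0.   ] z [-0.    -0.001 -1.   ] w 54.1 F [-0.4  0.4 -3.6] q [ 0.02  0.66  0.41  1.71 -0.34  0.84  0.67]
```

```bash
python3 -m crank '[-1,-0.15,0,-0.03,0, -1,0,0,0,0]' 20
python3 - <<'E'
from h import *
import pickle
w=cap('wrist'); crop(w,100,100,400,320,2,'w7'); s=cap('scene'); crop(s,280,170,150,120,5,'s7')
st()
T=pickle.load(open('c0.pkl','rb'))['top']
print(onz(T,[(278,152),(275,255),(343,244),(233,151)],[30]).round(0))
E
```

```text
time_s: 7.4
tcp_pos: [596.2, -217.4, 115.5]
tool_rot: [0.673, 0.74, -0.0, -0.0]
contact_force: [-0.7, 0.7, -3.5]
width: 54.2
t 7.5 tcp [ 596.2 -217.3  115.5] x [-0.095  0.996 -0.   ] y [0.996 0.095 0.   ] z [ 0. -0. -1.] w 53.8 F [ 0.4  0.9 -3.9] q [ 0.03  0.67  0.41  1.7  -0.33  0.85  0.68]
[[ 735.  -64.   30.]
 [ 439.  -57.   30.]
 [ 471. -248.   30.]
 [ 738.   66.   30.]]
```

View pics/w7.png

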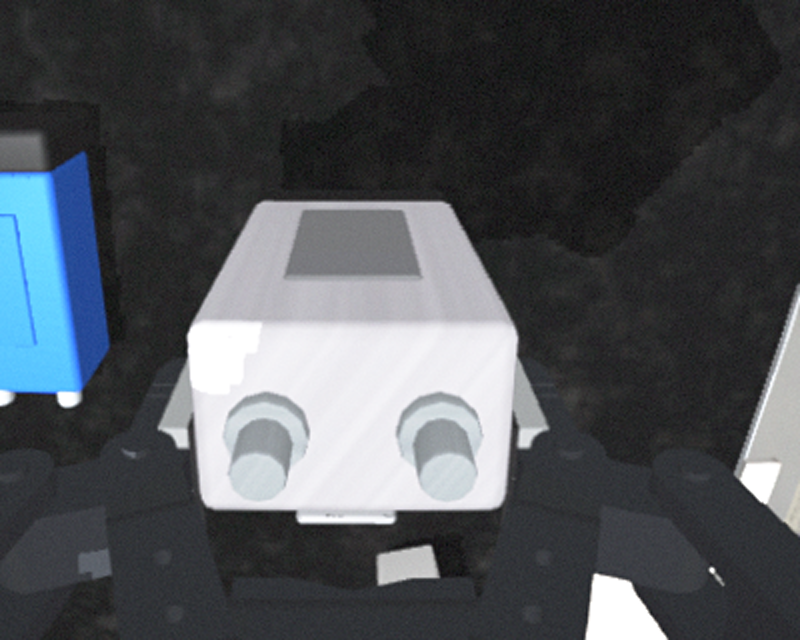

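View pics/s7.png

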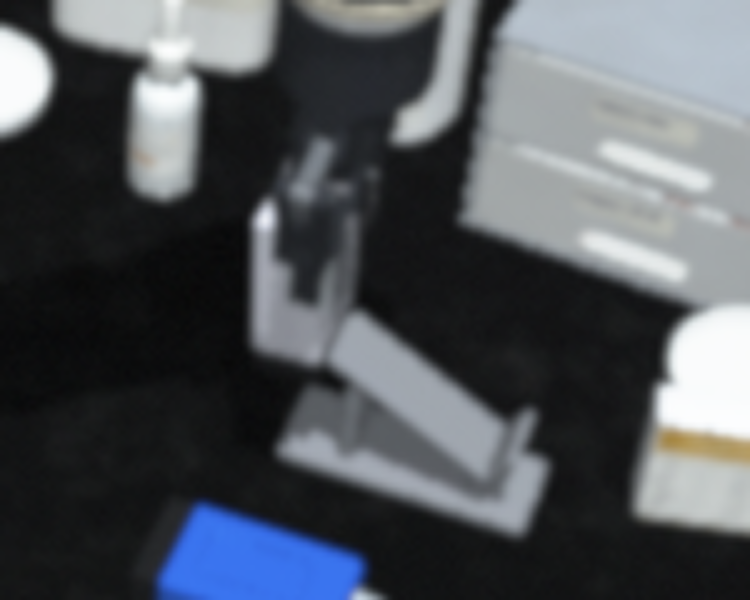

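```bash
python3 -m crank '[-1,0.5,0,0,0, -1,0.7,0,0,-0.5, -1,0.6,0,0,-0.53, -1,0,0,0.3,0, -1,0,0,0.4,0, -1,0,0,0,0]' 25
python3 - <<'E'
from h import *
st()
d=cap('scene'); crop(d,230,170,150,120,5,'s8'); w=cap('wrist'); crop(w,0,0,560,420,1.4,'w8')
E
```

```text
time_s: 8.25
tcp_pos: [582.5, -109.8, 72.3]
tool_rot: [0.618, 0.786, -0.001, -0.001]
contact_force: [0.8, 0.1, -3.5]
width: 54.0
t 8.25 tcp [ 582.5 -109.8   72.3] x [-0.236  0.972  0.   ] y [ 0.972  0.236 -0.003] z [-0.003 -0.    -1.   ] w 54.0 F [ 0.8  0.1 -3.5] q [-0.11  0.67  0.35  1.84 -0.34  0.69  0.67]
```

View pics/s8.png

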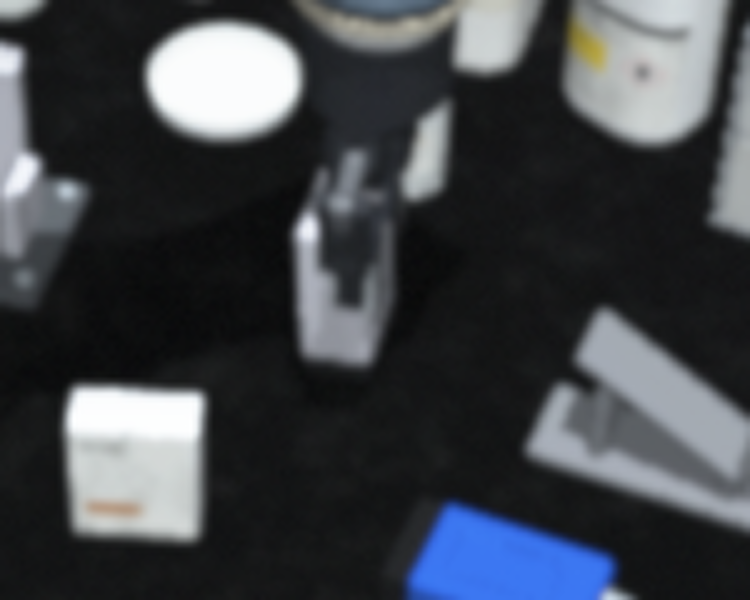

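View pics/w8.png

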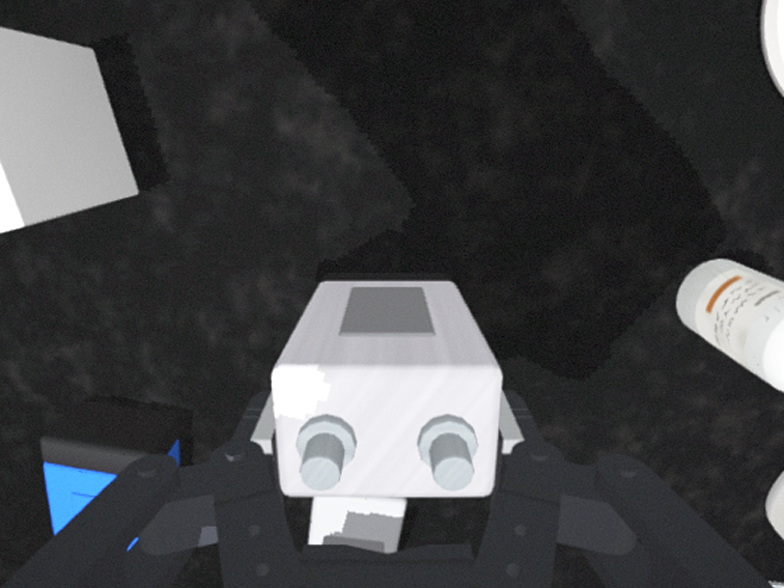

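Nearly upright, black foot just above the bench. Lower slowly until the force rises.

```bash
python3 -m crank '[-1,0,0,0.08,0, -1,0,0,0.06,0, -1,0,0,0,0]' 25; python3 -m crank '[-1,0,0,0.05,0, -1,0,0,0,0]'; python3 -m crank '[-1,0,0,0.05,0, -1,0,0,0,0]'
```

```text
time_s: 8.72
tcp_pos: [583.4, -109.8, 65.0]
tool_rot: [0.618, 0.786, -0.0, -0.0]
contact_force: [0.7, 0.5, -3.4]
width: 53.6
time_s: 8.98
tcp_pos: [583.4, -109.7, 61.9]
tool_rot: [0.618, 0.786, -0.0, -0.0]
contact_force: [0.5, -0.4, -3.1]
width: 53.5
time_s: 9.22
tcp_pos: [583.3, -109.7, 58.8]
tool_rot: [0.618, 0.786, -0.0, -0.0]
contact_force: [-0.1, -0.2, -4.0]
width: 53.8
```

```bash
python3 -m crank '[-1,0,0,0.05,0, -1,0,0,0,0]' 25; python3 -m crank '[-1,0,0,0.05,0, -1,0,0,0,0]'; python3 -m crank '[-1,0,0,0.05,0, -1,0,0,0,0]'
```

```text
time_s: 9.48
tcp_pos: [583.7, -110.0, 56.3]
tool_rot: [0.618, 0.786, 0.0, 0.0]
contact_force: [-0.4, -0.6, -0.4]
width: 53.8
time_s: 9.72
tcp_pos: [584.4, -112.1, 55.1]
tool_rot: [0.619, 0.786, 0.0, 0.002]
contact_force: [-3.0, -5.4, 17.0]
width: 53.7
time_s: 9.98
tcp_pos: [584.8, -113.9, 53.4]
tool_rot: [0.619, 0.785, -0.0, 0.003]
contact_force: [-5.2, -7.7, 29.5]
width: 53.9
```

```bash
python3 -m crank '[-1,0,0,-0.06,0, 0,0,0,0,0, 0.4,0,0,0,0, 1,0,0,0,0, 1,0,0,0,0]' 25
python3 - <<'E'
from h import *
st()
d=cap('scene'); crop(d,230,170,150,120,5,'s9'); w=cap('wrist'); crop(w,0,0,560,420,1.4,'w9')
E
```

```text
time_s: 10.6
tcp_pos: [583.5, -109.7, 53.6]
tool_rot: [0.618, 0.786, -0.0, -0.0]
contact_force: [0.6, 0.0, -0.0]
width: 85.3
t 10.6 tcp [ 583.5 -109.7   53.6] x [-0.236  0.972  0.   ] y [ 0.972  0.236 -0.   ] z [-0.  0. -1.] w 85.3 F [ 0.6  0.  -0. ] q [-0.1   0.69  0.33  1.86 -0.35  0.65  0.68]
```

View pics/s9.png

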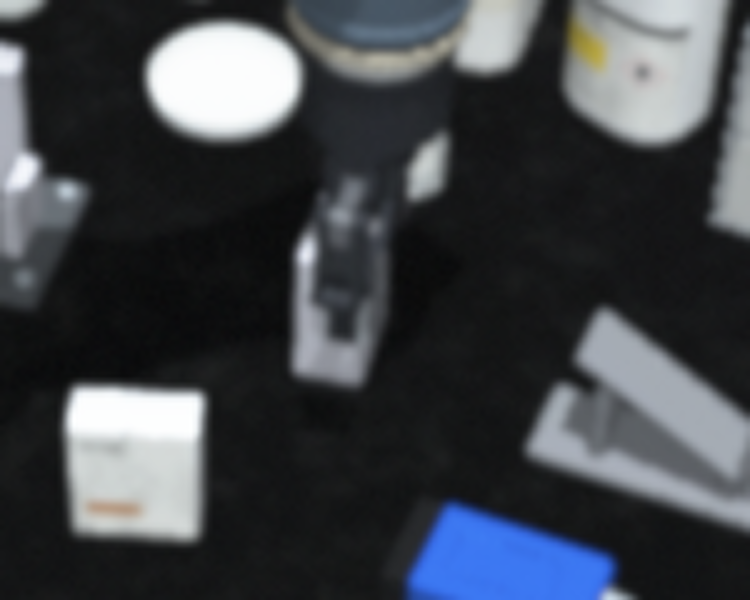

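View pics/w9.png

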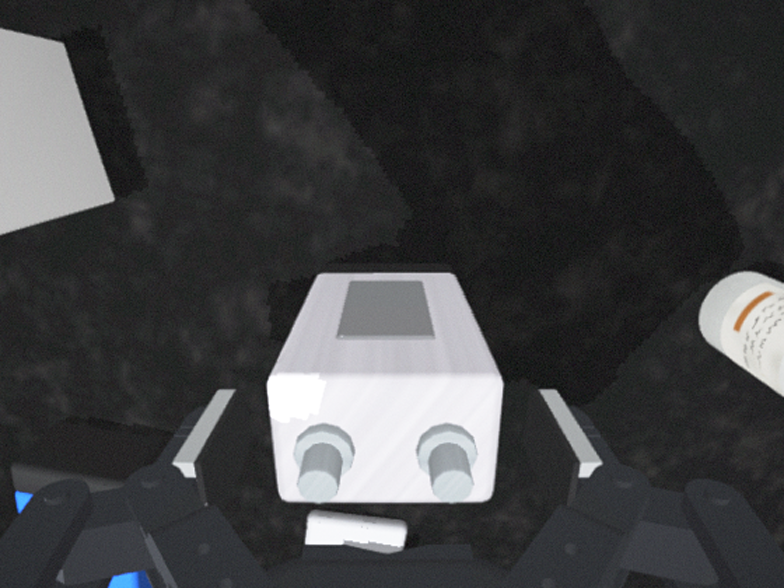

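```bash
python3 -m crank '[1,0,0,-0.5,0, 1,0,0,-0.8,0, 1,0,0,-0.4,0, 1,0,0,0,0]' 25
python3 - <<'E'
from h import *
st()
w=cap('wrist'); crop(w,0,0,560,420,1.4,'w10'); s=cap('scene'); crop(s,230,170,150,120,5,'s10')
import pickle; pickle.dump((s,w),open('c3.pkl','wb'))
E
```

```text
time_s: 11.2
tcp_pos: [584.6, -110.1, 157.7]
tool_rot: [0.618, 0.786, 0.001, 0.002]
contact_force: [0.1, -0.3, 0.0]
width: 85.2
t 11.2 tcp [ 584.6 -110.1  157.7] x [-0.236  0.972 -0.001] y [0.972 0.236 0.004] z [ 0.004 -0.    -1.   ] w 85.2 F [ 0.1 -0.3  0. ] q [-0.15  0.56  0.41  1.77 -0.28  0.87  0.62]
```

View pics/w10.png

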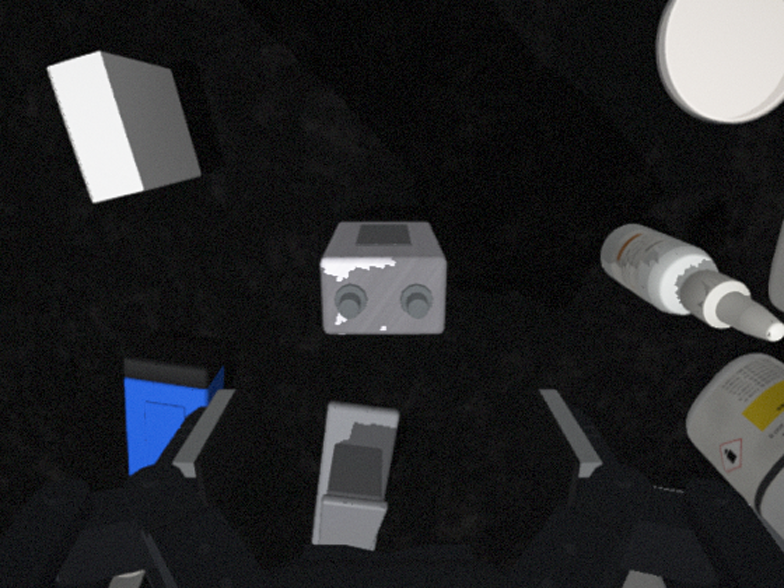

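View pics/s10.png

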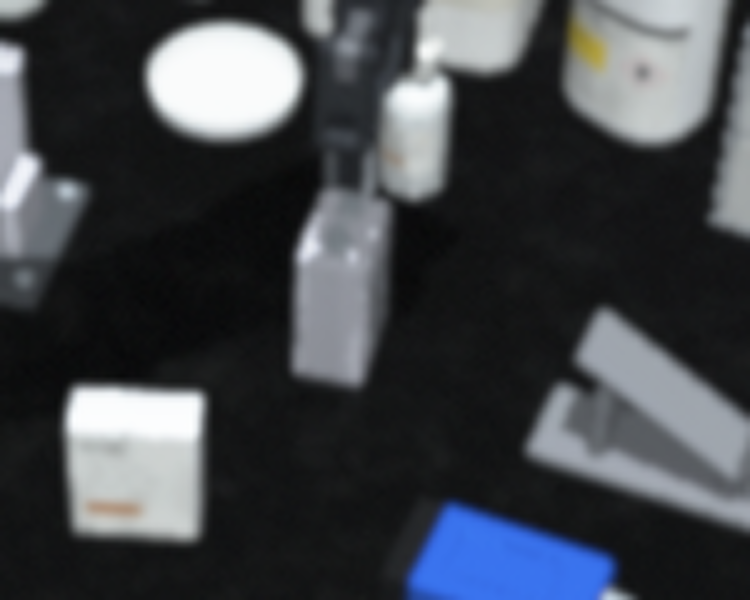

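Run:
```python
from h import *
import pickle
s,w=pickle.load(open('c3.pkl','rb')); f=lambda p:(np.array(p)+.5)/1.4-.5
g=cv2.cvtColor(w['color'],cv2.COLOR_RGB2GRAY)
P=onz(w,f([(319.5,257.5),(446.5,257.5),(445,333.5),(323.5,333.5)]),100);print(P.round(1),P.mean(0),np.linalg.norm(P[1]-P[0]),np.linalg.norm(P[3]-P[0]))
e=P[1]-P[0]+P[2]-P[3];print(np.degrees(np.arctan2(e[1],e[0])))
c=P.mean(0); 
plan([c[0],c[1],135],13.6-90,step=20)
```

```text
[[ 551.5  -87.   100. ]
 [ 603.5  -74.4  100. ]
 [ 612.3 -108.   100. ]
 [ 560.  -120.6  100. ]] [581.8347569  -97.49421794 100.        ] 53.43305044420311 34.69277484680164
13.592176989560244
from [ 583.2 -109.6  155.3] y ang 13.68 turn 89.92 n 12
[1.0, 0.02, 0.0, 0.03, np.float64(-0.94), 1.0, 0.02, 0.0, 0.03, np.float64(-0.94), 1.0, 0.02, 0.01, 0.03, np.float64(-0.94), 1.0, 0.01, 0.01, 0.03, np.float64(-0.94), 1.0, 0.01, 0.01, 0.03, np.float64(-0.94), 1.0, 0.01, 0.01, 0.03, np.float64(-0.94), 1.0, 0.01, 0.01, 0.03, np.float64(-0.94), 1.0, 0.01, 0.01, 0.03, np.float64(-0.94)]
[1.0, 0.01, 0.02, 0.03, np.float64(-0.94), 1.0, 0.0, 0.02, 0.03, np.float64(-0.94), 1.0, 0.0, 0.02, 0.03, np.float64(-0.94), 1.0, 0.0, 0.02, 0.03, np.float64(-0.94)]
```

```bash
python3 -m crank '[1,0,0,0,0.94, 1,0,0,0,0.94, 1,0,0,0,0.94, 1,0,0,0,0.94, 1,0,0,0,0.94, 1,0,0,0,0.94, 1,0,0,0,0.94, 1,0,0,0,0.94]' 25; python3 -m crank '[1,0,0,0,0.94, 1,0,0,0,0.94, 1,0,0,0,0.94, 1,0,0,0,0.94, 1,0.02,-0.2,0,0, 1,0,0,0,0]' 25;  python3 - <<'E'
from h import *
st()
w=cap('wrist'); crop(w,0,0,560,420,1.4,'w11')
plan([582,-97.5,71],-76.4)
E
```

```text
time_s: 12.3
tcp_pos: [582.8, -109.6, 154.2]
tool_rot: [0.93, 0.369, -0.001, -0.0]
contact_force: [0.2, -0.1, 0.5]
width: 85.2
time_s: 13.05
tcp_pos: [581.5, -96.1, 154.8]
tool_rot: [0.993, 0.119, -0.001, -0.0]
contact_force: [0.4, 0.2, -0.5]
width: 85.5
t 13.05 tcp [581.5 -96.1 154.8] x [ 0.972  0.237 -0.002] y [ 0.237 -0.972 -0.001] z [-0.002  0.001 -1.   ] w 85.5 F [ 0.4  0.2 -0.5] q [-0.42  0.69  0.87  1.79 -0.63  0.97 -0.63]
from [581.6 -96.8 155.1] y ang -76.36 turn -0.04 n 2
[1.0, 0.0, 0.01, 0.7, np.float64(0.0), 1.0, 0.0, 0.01, 0.7, np.float64(0.0)]
```

View pics/w11.png

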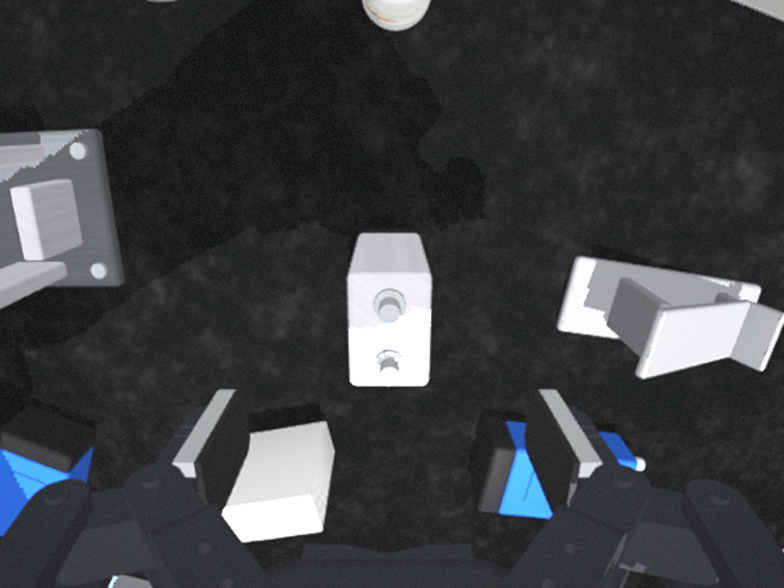

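```bash
python3 -m crank '[1,0,0,0.6,0, 1,0,0,0.6,0, 1,0,0.01,0.31,0, 1,0,0,0,0, -1,0,0,0,0, -1,0,0,0,0, -1,0,0,0,0, -1,0,0,0,0]' 40; python3 -m crank '[-1,0,0,0,0,-1,0,0,0,0]';  python3 - <<'E'
from h import *
st()
w=cap('wrist'); crop(w,0,0,560,420,1.4,'w12'); s=cap('scene'); crop(s,230,170,150,120,5,'s12')
E
```

```text
time_s: 14.1
tcp_pos: [582.4, -98.2, 66.0]
tool_rot: [0.993, 0.117, 0.001, -0.0]
contact_force: [-0.6, 1.8, 6.2]
width: 35.3
time_s: 14.35
tcp_pos: [582.4, -98.2, 66.0]
tool_rot: [0.993, 0.117, 0.001, -0.0]
contact_force: [-0.4, 1.5, 5.6]
width: 35.7
t 14.35 tcp [582.4 -98.2  66. ] x [0.973 0.233 0.001] y [ 0.233 -0.973 -0.   ] z [ 0.001  0.    -1.   ] w 35.7 F [-0.4  1.5  5.6] q [-0.36  0.78  0.76  1.87 -0.74  0.8  -0.53]
```

View pics/w12.png

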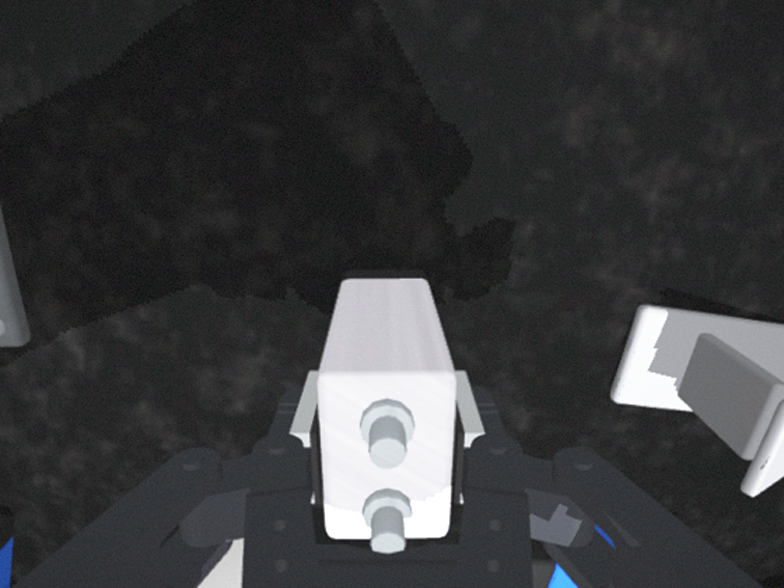

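View pics/s12.png

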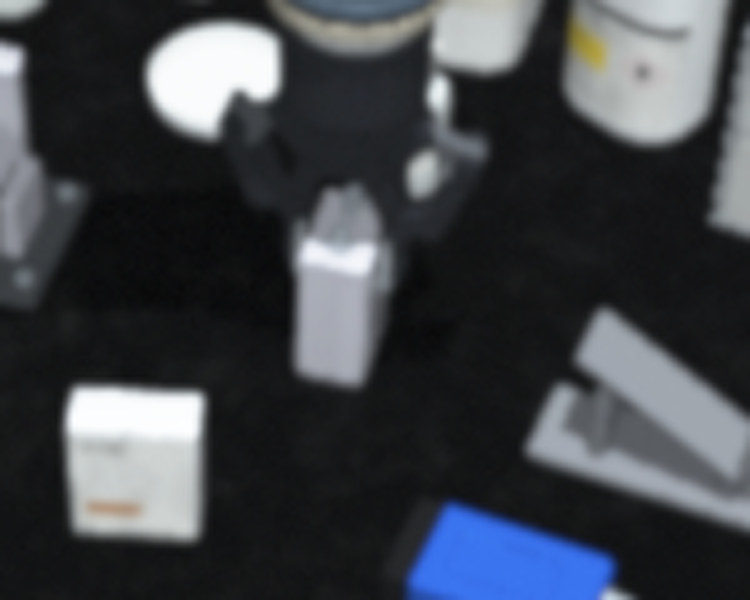

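```bash
python3 -m crank '[-1,0,0,-0.5,0, -1,0,0,-0.8,0, -1,0,0,-0.8,0, -1,0,0,0,0]'
python3 - <<'E'
from h import *
w=cap('wrist'); s=cap('scene'); q=st(); crop(w,0,0,560,420,1.4,'w13'); crop(s,150,100,200,150,4,'s13')
import pickle; pickle.dump((w,s,q),open('c4.pkl','wb'))
E
```

```text
time_s: 14.95
tcp_pos: [583.5, -99.3, 194.5]
tool_rot: [0.993, 0.117, 0.003, 0.001]
contact_force: [-0.5, 0.4, -4.2]
width: 35.4
t 15.05 tcp [581.7 -97.8 190.7] x [0.973 0.233 0.   ] y [ 0.233 -0.973 -0.001] z [-0.     0.001 -1.   ] w 35.2 F [ 0.3 -0.7 -3.1] q [-0.44  0.65  0.91  1.74 -0.59  1.04 -0.66]
```

View pics/w13.png

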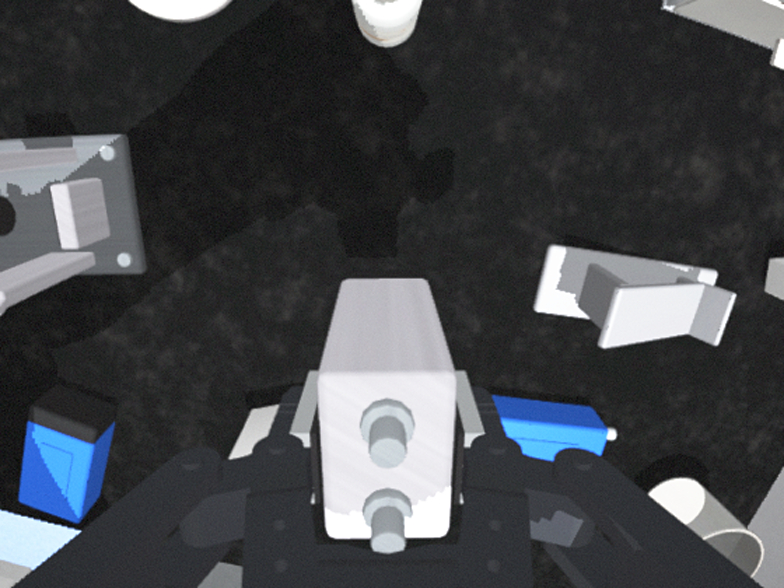

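Run:
```python
from h import *
import pickle
w,s,q=pickle.load(open('c4.pkl','rb')); f=lambda p:(np.array(p)+.5)/1.4-.5
P=onz(w,f([(318.5,373.),(456,373.),(449.5,538),(325,538)]),q['tcp_pos'][2]+34);c=P.mean(0);print(P.round(1),c,np.linalg.norm(P[1]-P[0]),np.linalg.norm(P[3]-P[0]))
off=c[:2]-q['tcp_pos'][:2]; Rm=R.from_quat(q['tool_rot']).as_matrix(); print('off tool x,y',off@Rm[:2,0],off@Rm[:2,1])
ex=np.array([.235,-.972]); nest=np.array([566.5,126.7]); tgt=nest-4*ex-off; print('tcp target',tgt)
plan([*tgt,191],-76.4)
```

```text
[[ 603.3  -77.3  224.7]
 [ 611.5 -111.8  224.7]
 [ 557.8 -125.5  224.7]
 [ 549.3  -89.3  224.7]] [ 580.44533155 -100.95099851  224.72786563] 35.421285555008275 55.34064446155952
off tool x,y -1.9652107439246047 2.770380017743068
tcp target [566.82625641 133.73977079]
from [581.7 -97.8 190.7] y ang -76.54 turn 0.14 n 5
[1.0, 0.13, -0.76, -0.0, np.float64(-0.0), 1.0, 0.13, -0.76, -0.0, np.float64(-0.0), 1.0, 0.13, -0.76, -0.0, np.float64(-0.0), 1.0, 0.13, -0.76, -0.0, np.float64(-0.0), 1.0, 0.13, -0.76, -0.0, np.float64(-0.0)]
```

```bash
python3 -m crank '[-1,0.13,-0.6,0,0, -1,0.13,-0.85,0,0, -1,0.13,-0.9,0,0, -1,0.13,-0.82,0,0, -1,0.12,-0.6,0,0, -1,0,0,0,0]'
python3 - <<'E'
from h import *
w=cap('wrist'); s=cap('scene'); t=cap('top'); q=st(); crop(w,0,0,560,420,1.4,'w14'); crop(s,140,80,160,130,5,'s14');crop(t,130,160,130,110,6,'t14')
import pickle; pickle.dump((w,s,t,q),open('c5.pkl','wb'))
E
```

```text
time_s: 15.8
tcp_pos: [565.3, 134.9, 188.5]
tool_rot: [0.993, 0.12, -0.002, -0.0]
contact_force: [0.3, -0.7, -2.4]
width: 35.3
t 15.95 tcp [566.2 129.6 190.1] x [ 0.973  0.231 -0.002] y [ 0.231 -0.973  0.001] z [-0.002 -0.001 -1.   ] w 35.2 F [ 0.2 -0.5 -2.3] q [-0.87  0.66  0.96  1.77 -0.62  1.05 -1.02]
```

View pics/w14.png

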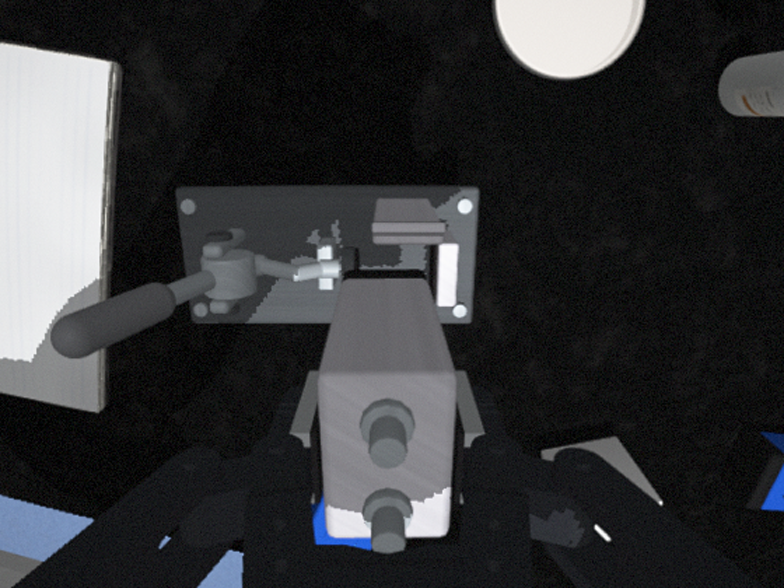

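View pics/s14.png

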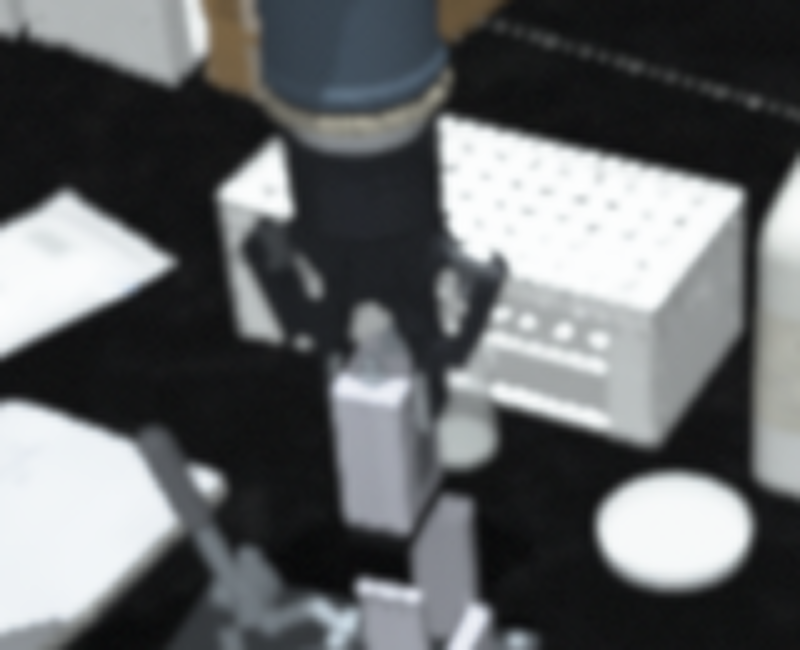

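Run:
```python
from h import *
import pickle
w,s,t,q=pickle.load(open('c5.pkl','rb')); f=lambda p:(np.array(p)+.5)/1.4-.5
P=onz(w,f([(188,206),(464,206),(459.5,311),(201,310)]),12); print(P.round(1))
ex=P[1]+P[2]-P[0]-P[3]; L=np.linalg.norm(ex)/2; ex/=2*L; n=P.mean(0)+50*ex; print('nest by wrist',n.round(1),ex.round(3),L)
C=onz(w,f([(318.5,373.),(456,373.),(449.5,538),(325,538)]),q['tcp_pos'][2]+34).mean(0); 
d=(C-n)[:2]; e=np.array([.235,-.972]);ey=np.array([.972,.235]); print('cell rel nest: x',d@e,'y',d@ey, 'tcp rel nest', (q['tcp_pos'][:2]-n[:2])@e,(q['tcp_pos'][:2]-n[:2])@ey)
# cheek top (far cheek) edge and back stop
P=onz(w,f([(374,233),(446,238)]),104);print('farcheek',P.round(1),[( (p-n)[:2]@e,(p-n)[:2]@ey) for p in P])
P=onz(w,f([(440,246),(440,305),(457,246),(457,305)]),50);print('stop',[( round((p-n)[:2]@e,1),round((p-n)[:2]@ey,1)) for p in P])
# foot bottom far corners? far bottom edge row ~272
zf=q['tcp_pos'][2]-66
P=onz(w,f([(344,277),(432,277)]),zf);print('foot far edge',[( round((p-n)[:2]@e,1),round((p-n)[:2]@ey,1)) for p in P])
```

```text
[[569.9 269.7  12. ]
 [612.2  94.2  12. ]
 [541.6  76.4  12. ]
 [499.1 252.3  12. ]]
nest by wrist [567.4 124.5  12. ] [ 0.235 -0.972  0.   ] 180.7608199660793
cell rel nest: x -9.550312397568897 y 1.3448624047091122 tcp rel nest -5.204006448185756 -0.0222716583598702
farcheek [[600.2 148.8 104. ]
 [606.  115.4 104. ]] [(np.float64(-15.919957902509596), np.float64(37.54425410031669)), (np.float64(17.960840462493806), np.float64(35.29360694978764))]
stop [(np.float64(21.2), np.float64(18.7)), (np.float64(22.6), np.float64(-18.1)), (np.float64(31.2), np.float64(18.7)), (np.float64(33.0), np.float64(-18.1))]
foot far edge [(np.float64(-28.7), np.float64(22.0)), (np.float64(10.0), np.float64(22.2))]
```

```bash
python3 -m crank '[-1,0,0,0.3,0, -1,0,0,0.3,0, -1,0,0,0.3,0, -1,0,0,0,0]'
python3 - <<'E'
from h import *
w=cap('wrist'); s=cap('scene');  q=st(); crop(w,0,0,560,420,1.4,'w15'); crop(s,150,110,130,110,6,'s15')
E
```

```text
time_s: 16.45
tcp_pos: [565.8, 130.3, 135.2]
tool_rot: [0.993, 0.117, -0.002, 0.0]
contact_force: [0.3, -0.8, -2.5]
width: 36.0
t 16.55 tcp [566.9 130.2 137. ] x [ 0.973  0.232 -0.   ] y [ 0.232 -0.973  0.   ] z [-0. -0. -1.] w 35.7 F [-0.3 -0.5 -3.2] q [-0.83  0.71  0.9   1.83 -0.68  0.95 -0.96]
```

View pics/w15.png

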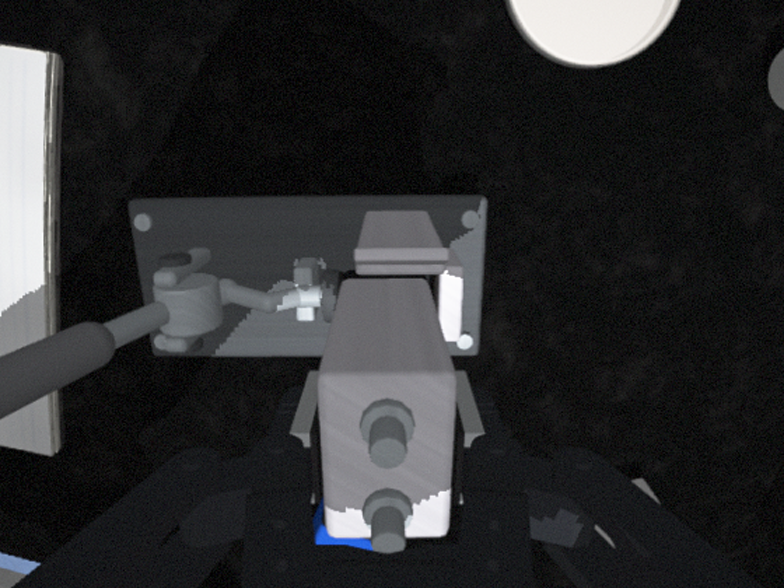

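View pics/s15.png

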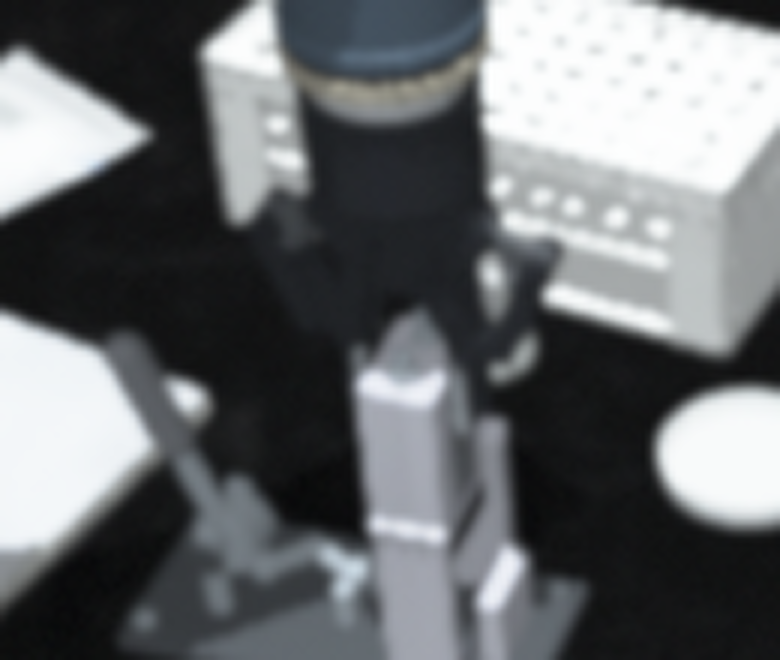

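```bash
python3 -m crank '[-1,0,0,0.3,0, -1,0,0,0.3,0, -1,0,0,0.25,0, -1,0,0,0,0]'; python3 -m crank '[-1,0,0,0.08,0, -1,0,0,0,0]';python3 -m crank '[-1,0,0,0.06,0, -1,0,0,0,0]'
```

```text
time_s: 17.05
tcp_pos: [565.9, 130.5, 84.6]
tool_rot: [0.993, 0.117, -0.001, 0.0]
contact_force: [0.3, -0.0, -3.4]
width: 35.7
time_s: 17.3
tcp_pos: [566.9, 130.5, 81.4]
tool_rot: [0.993, 0.117, 0.0, -0.0]
contact_force: [0.4, -0.9, -2.4]
width: 35.5
time_s: 17.55
tcp_pos: [566.7, 130.6, 77.6]
tool_rot: [0.993, 0.117, -0.0, -0.0]
contact_force: [-0.2, -0.7, -3.3]
width: 35.6
```

```bash
python3 -m crank '[-1,0,0,0.04,0, -1,0,0,0,0]'
python3 - <<'E'
from h import *
w=cap('wrist'); s=cap('scene');  q=st(); crop(w,0,0,560,420,1.4,'w16'); crop(s,150,110,130,110,6,'s16')
E
```

```text
time_s: 17.8
tcp_pos: [567.1, 130.7, 75.9]
tool_rot: [0.993, 0.117, 0.0, -0.0]
contact_force: [-2.4, 1.1, 4.0]
width: 35.5
t 17.9 tcp [567.  130.7  75.9] x [0.973 0.232 0.001] y [ 0.232 -0.973 -0.001] z [ 0.001  0.001 -1.   ] w 36.0 F [-1.7  1.2  6.4] q [-0.79  0.78  0.82  1.88 -0.77  0.83 -0.89]
```

View pics/w16.png

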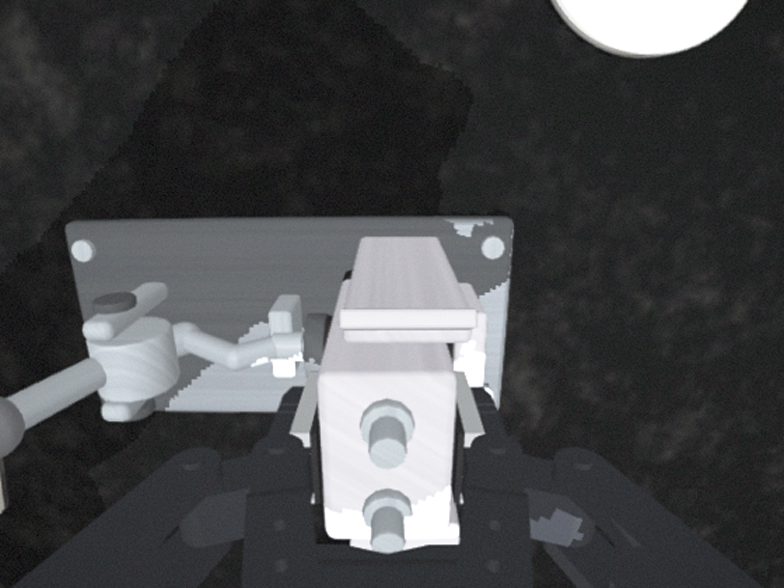

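View pics/s16.png

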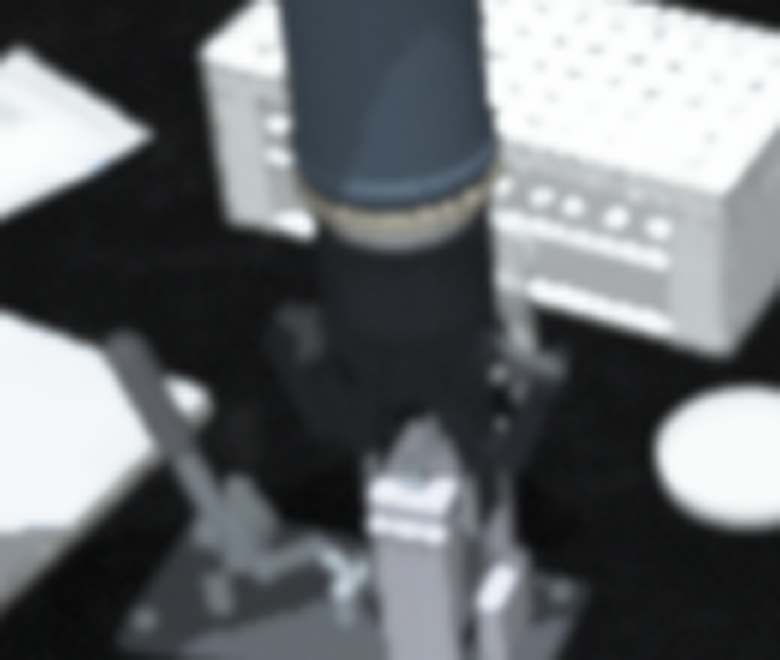

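```bash
python3 -m crank '[-0.3,0,0,-0.01,0, 0.2,0,0,0,0, 0.6,0,0,0,0, 0.6,0,0,0,0, 0.6,0,0,-0.4,0, 0.6,0,0,-0.8,0, 0.6,0,0,-0.8,0, 0.6,0,0,0,0]'
python3 - <<'E'
from h import *
w=cap('wrist'); s=cap('scene');  q=st(); crop(w,0,0,560,420,1.4,'w17'); crop(s,150,110,130,110,6,'s17')
import pickle; pickle.dump((w,s,q),open('c6.pkl','wb'))
E
```

```text
time_s: 18.9
tcp_pos: [568.7, 130.1, 199.3]
tool_rot: [0.993, 0.117, 0.003, -0.0]
contact_force: [0.6, 0.2, -0.2]
width: 68.2
t 19.0 tcp [566.7 130.8 195.9] x [0.973 0.233 0.001] y [ 0.233 -0.973 -0.001] z [ 0.     0.001 -1.   ] w 68.5 F [-0.9  0.4  0.2] q [-0.87  0.65  0.96  1.76 -0.61  1.06 -1.02]
```

View pics/w17.png

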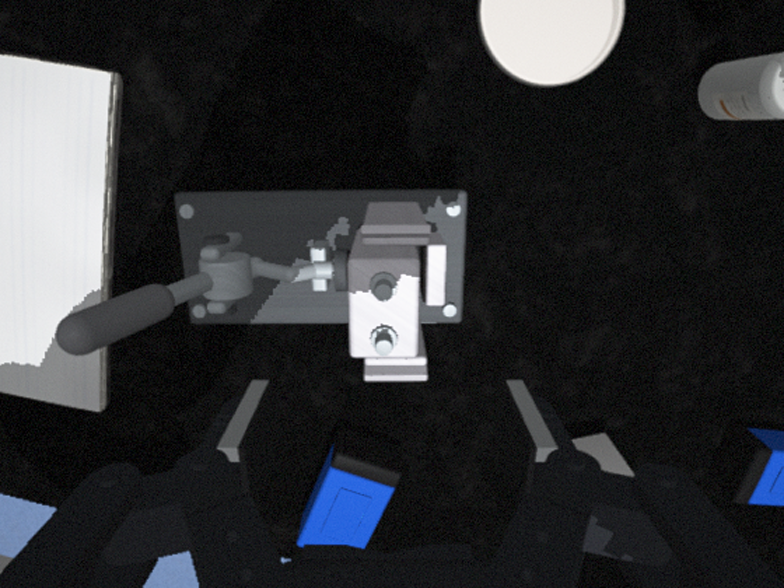

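View pics/s17.png

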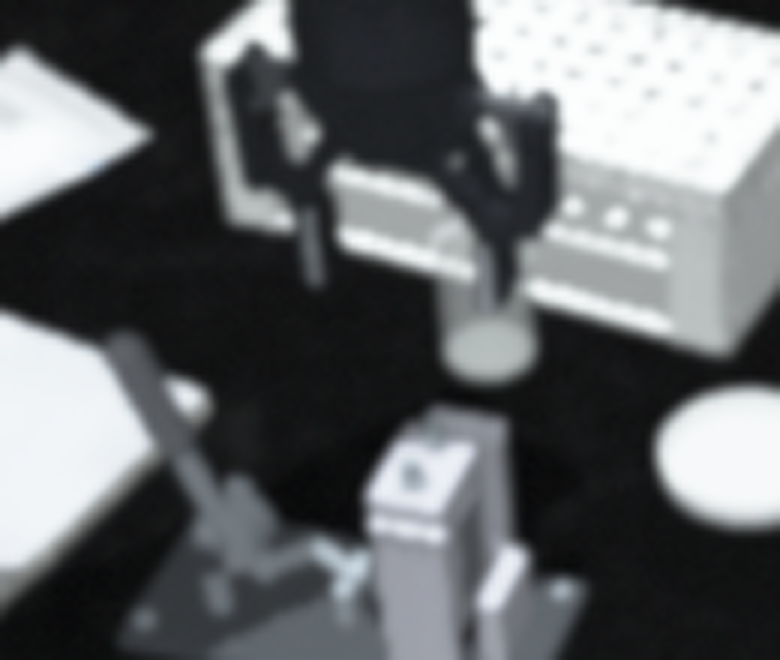

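```bash
python3 -m crank '[-1,0,-0.5,0,0, -1,0,-0.6,0,0, -1,0,-0.47,0,0, -1,0,0,0,0, -1,0,0,0,0]' 40
python3 - <<'E'
from h import *
q=st(); e=np.array([.235,-.972]);ey=np.array([.972,.235]); d=q['tcp_pos'][:2]-[566.8,126]; print('stand x,y',d@e,d@ey)
w=cap('wrist'); crop(w,0,0,560,420,1.4,'w18')
E
```

```text
time_s: 19.62
tcp_pos: [544.6, 221.4, 195.0]
tool_rot: [0.993, 0.117, -0.001, 0.001]
contact_force: [-0.0, 0.2, 0.1]
width: -0.0
t 19.62 tcp [544.6 221.4 195. ] x [ 0.973  0.232 -0.001] y [ 0.232 -0.973  0.001] z [-0.001 -0.001 -1.   ] w -0.0 F [-0.   0.2  0.1] q [-1.03  0.67  0.98  1.74 -0.63  1.08 -1.17]
stand x,y -97.96439988625164 0.8106708331200888
```

View pics/w18.png

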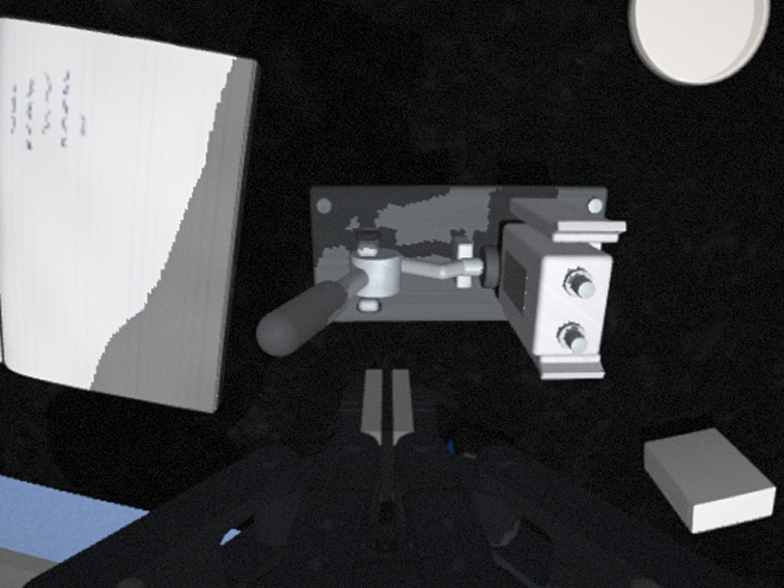

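```bash
python3 -m crank '[-1,0,0,0.5,0, -1,0,0,0.6,0, -1,0,0,0,0]' 40; python3 -m crank '[-1,0,-0.25,0,0, -1,0,0,0,0]'; python3 -m crank '[-1,0,-0.2,0,0, -1,0,0,0,0]'
```

```text
time_s: 20.05
tcp_pos: [543.6, 220.8, 128.0]
tool_rot: [0.993, 0.116, -0.002, 0.001]
contact_force: [0.6, 0.4, 0.1]
width: -0.1
time_s: 20.3
tcp_pos: [541.8, 238.6, 131.0]
tool_rot: [0.993, 0.118, 0.001, -0.001]
contact_force: [-0.8, -0.4, -0.3]
width: 0.1
time_s: 20.55
tcp_pos: [538.7, 249.7, 130.3]
tool_rot: [0.993, 0.118, 0.0, -0.0]
contact_force: [0.7, -0.9, 1.9]
width: -0.4
```

```bash
python3 -m crank '[-1,0,-0.23,0.08,0, -1,0,-0.23,0.12,0, -1,0,0,0,0]' 40; python3 -m crank '[-1,0,-0.17,0.13,0, -1,0,-0.15,0.16,0, -1,0,0,0,0]'
python3 - <<'E'
from h import *
q=st(); e=np.array([.235,-.972]);ey=np.array([.972,.235]); d=q['tcp_pos'][:2]-[566.8,126]; print('stand x,y',d@e,d@ey)
w=cap('wrist'); crop(w,0,0,560,420,1.4,'w19');s=cap('scene'); crop(s,130,100,150,120,5,'s19')
E
```

```text
time_s: 20.92
tcp_pos: [532.4, 275.5, 117.4]
tool_rot: [0.993, 0.117, 0.0, 0.001]
contact_force: [1.9, -6.2, 5.2]
width: 0.0
time_s: 21.3
tcp_pos: [527.6, 294.3, 99.8]
tool_rot: [0.993, 0.117, -0.0, 0.0]
contact_force: [0.4, -3.0, 3.3]
width: -0.1
t 21.3 tcp [527.6 294.3  99.8] x [ 0.972  0.233 -0.   ] y [ 0.233 -0.972  0.001] z [-0.    -0.001 -1.   ] w -0.1 F [ 0.4 -3.   3.3] q [-1.09  0.79  0.89  1.8  -0.76  0.93 -1.19]
stand x,y -172.84067209342916 1.4246552854553844
```

View pics/w19.png

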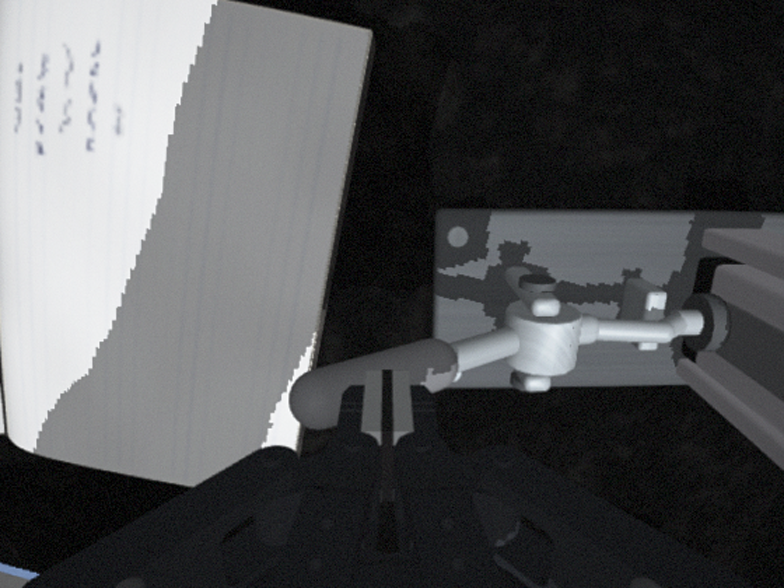

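View pics/s19.png

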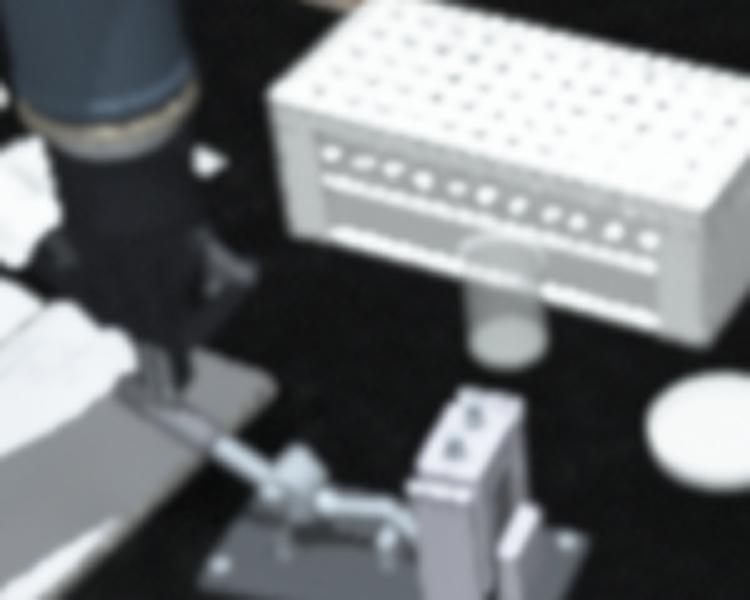

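```bash
python3 -m crank '[-1,0,-0.16,0.24,0, -1,0,-0.11,0.26,0, -1,0,0,0,0]' 40; python3 -m crank '[-1,0,-0.04,0.2,0, -1,0,0,0.05,0, -1,0,0,0,0]'
python3 - <<'E'
from h import *
q=st(); e=np.array([.235,-.972]);ey=np.array([.972,.235]); d=q['tcp_pos'][:2]-[566.8,126]; print('stand x,y',d@e,d@ey)
w=cap('wrist'); crop(w,0,0,560,420,1.4,'w20');s=cap('scene'); crop(s,130,100,150,120,5,'s20')
E
```

```text
time_s: 21.78
tcp_pos: [522.6, 310.7, 68.8]
tool_rot: [0.993, 0.118, -0.001, 0.0]
contact_force: [0.1, 0.6, 0.3]
width: 0.3
time_s: 22.15
tcp_pos: [523.8, 312.2, 56.5]
tool_rot: [0.993, 0.117, 0.0, -0.001]
contact_force: [-4.1, 0.0, 12.6]
width: -0.0
t 22.15 tcp [523.8 312.2  56.5] x [0.973 0.232 0.001] y [ 0.232 -0.973 -0.001] z [ 0.     0.002 -1.   ] w -0.0 F [-4.1  0.  12.6] q [-1.08  0.85  0.83  1.82 -0.82  0.86 -1.18]
stand x,y -191.11190619654226 1.9477132581368
```

View pics/s20.png

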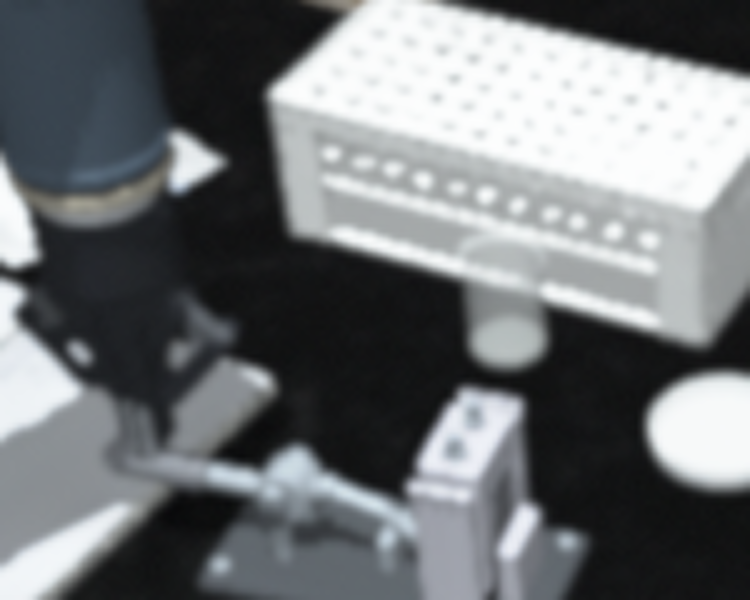

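```bash
python3 -m crank '[-1,0,0,-0.4,0, -1,0,0,-0.8,0, -1,0,0,-0.9,0, -1,0,0,-0.6,0, -1,-0.5,0.6,0,0, -1,-0.5,0.6,0,0, -1,0,0,0,0, -1,0,0,0,0]' 40
python3 - <<'E'
from h import *
q=st()
w=cap('wrist'); crop(w,0,0,560,420,1.4,'w21');s=cap('scene'); crop(s,0,0,560,420,1.4,'s21'); crop(s,130,110,150,120,5,'s21c'); t=cap('top'); crop(t,130,160,130,110,6,'t21')
E
```

```text
time_s: 23.25
tcp_pos: [482.1, 228.8, 217.6]
tool_rot: [0.993, 0.117, 0.0, -0.0]
contact_force: [0.9, -0.6, 0.0]
width: 0.2
t 23.25 tcp [482.1 228.8 217.6] x [0.973 0.233 0.   ] y [ 0.233 -0.973 -0.001] z [ 0.     0.001 -1.   ] w 0.2 F [ 0.9 -0.6  0. ] q [-1.17  0.58  1.05  1.85 -0.58  1.05 -1.23]
```

View pics/w21.png

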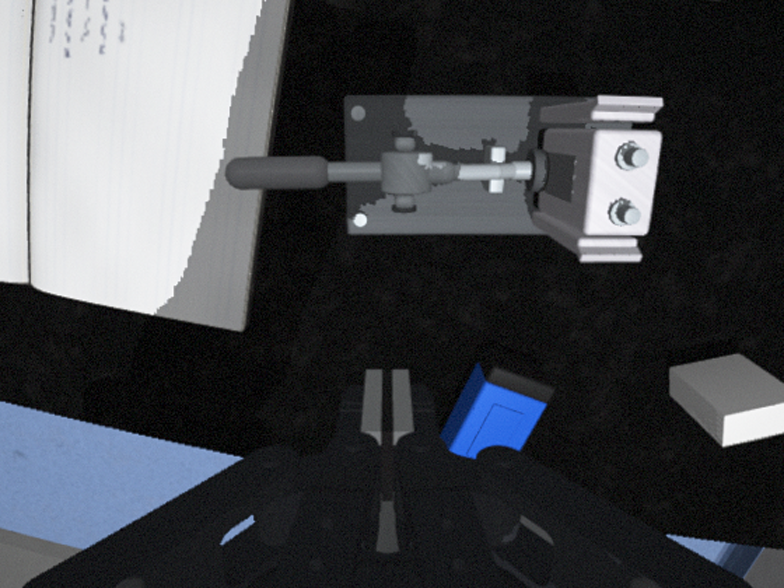

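View pics/s21c.png

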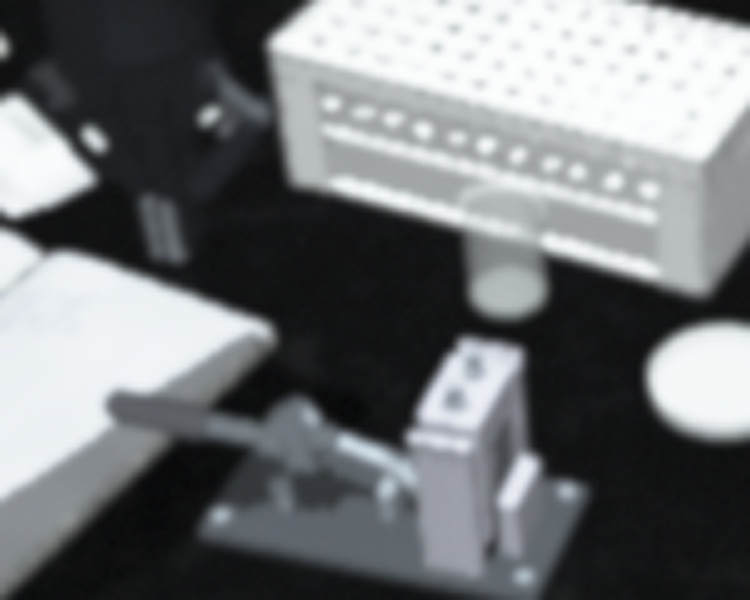

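View pics/s21.png

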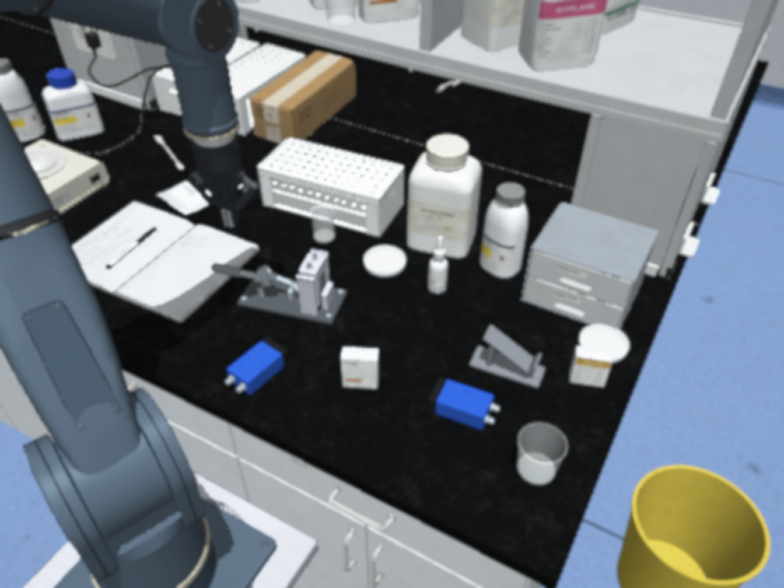

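Run:
```python
from h import *
s=cap('scene'); w=cap('wrist')
e=np.array([.235,-.972,0]);n=np.array([566.8,126.2,0])
for q in (0.9,1.1,1.2):
    a=.35+q; P=n+e*(-110-107*np.sin(a))+[0,0,45+107*np.cos(a)]
    print(q,'s',((proj(s,P)[0]-[130,110]+.5)*5-.5).round(0),'w',(proj(w,P)[0]*1.4).round(0))
ey=np.array([.972,.235,0])
for x in (-10,-5,0): print(x,'cell top +x corners',[ (proj(w,n+e*(x+18)+ey*y+[0,0,110])[0]*1.4).round(0) for y in(-27,27)])
```

```text
0.9 s [112. 364.] w [223. 179.]
1.1 s [111. 391.] w [226. 175.]
1.2 s [113. 405.] w [230. 174.]
-10 cell top +x corners [array([627., 237.]), array([641., 130.])]
-5 cell top +x corners [array([636., 237.]), array([651., 131.])]
0 cell top +x corners [array([645., 237.]), array([660., 131.])]
```

View pics/t21.png

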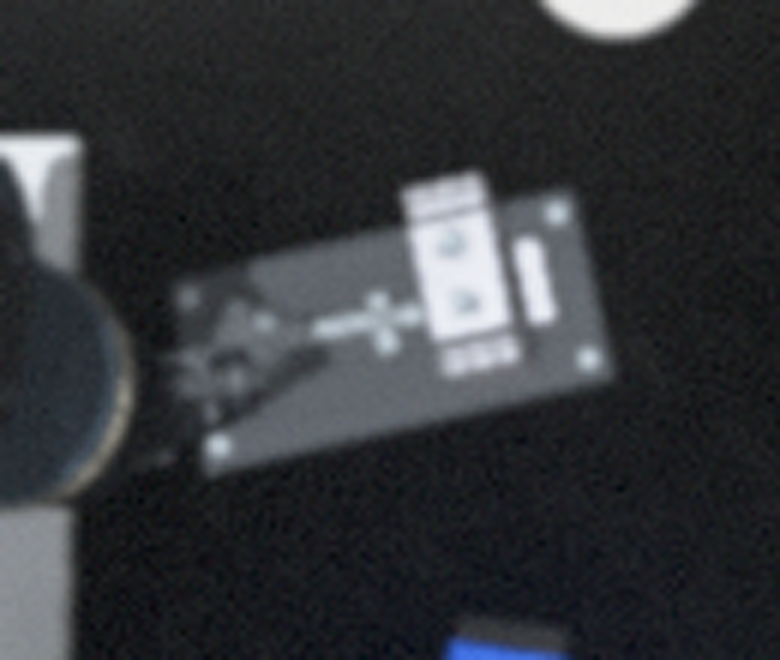

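```bash
python3 -c "
from cell import ticket,bot
print(ticket.sign_off(), bot.read_state()['time_s'])"
```

```text
the job is handed in; nothing more can be done
the job is handed in; nothing more can be done
```

The flow cell is clamped upright in the nest, ports up, and the job is handed in. It took about 23 s of the 58 s allowed.

- **Turning the cell upright:** I gripped it across its 54 mm sides and lifted it off the rest. The tool cannot tilt, so I hooked the cell's foot under the plank's high end and swung it to vertical.
- **Placing it:** I stood it on open bench, took it again across its 36 mm direction and lowered it between the cheeks onto the base plate.
- **Closing the lever:** I pushed the lever over its high point with the shut fingers until it met its stop, then backed the arm well away.

**Last checks:**
- **Lever:** with nothing touching it, the lever tip lies within about 3 pixels of where a lever angle of 1.2 (closed) would put it in an enlarged view.
- **Cell:** its top corners match the clamped position, x = 0 against the back stop, within 1 pixel. Ports are up.
- **Surroundings:** in the last scene picture the bystanders and the blue look-alikes look undisturbed; I checked this by eye only. The largest force I read was about 31 N, while pressing the cell flat on the bench.

**Disagreement:** while I lined up over the nest, the wrist camera put the nest and the held cell 2 to 5 mm away from the other cameras and the arm's own position. I used a middle value, and the cell went in without any sideways force.

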